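Set the stage stop and book in the slide boxes

TASK

Slide the steel nose of the setting block under the stop screw of the white stage stand and turn the screw down with the red driver until the block just drags (the sprung tip pushed up 1 to 3 mm); then, keeping that setting, put the driver back upright in its stand and the block back in the middle of its green rest. Next press the lamp supply's rocker on at its green end, then take the barcode scanner and hold it steady, pointing straight down over the label of each slide box that is there, in the order blue, yellow, red, for about a second each with the scan line along the label, and finally stand the scanner back in its cradle. Do not turn the screw with bare fingers, and leave the bottle, beaker and jar where they are.

Things in the scene. Friction and masses are not known exactly. Their poses are not given: they have to be found in the camera images.
- stand: Fixed stage stand. Origin on the bench under the stop screw's axis. Black base plate 10 mm thick, x = -50 to 50, y = -110 to 90 mm. White column at y = 48 to 88 mm, 50 mm wide, 92 mm high; white arm 36 mm wide from it to y = -16 mm, underside 68, top 92 mm above the bench. Open at y < 0: the block goes in from there, flat on the plate, parallel to y, nose towards +y.
- screw (a joint): Turn of the stop screw in rad; it grows as the screw is turned clockwise seen from above, which moves the screw and its tip down 10 mm a turn (steep thread). Range 0 to 8; friction about 0.05 N m holds it where it is left. At 0 the free tip hangs 34 mm above the base plate.
- screw_head: Origin at the top centre of the brass screw head (30 mm wide; 123 mm above the bench at screw = 0). A straight flared slot, 8 mm wide at its floor, 12 mm at the top and 9 mm deep, open at both ends, runs across the head along its x axis between two walls 24 mm long; the screw axis is z.
- stop_tip (a point): Lowest point of the stop screw's dark round sprung tip (ball 10 mm across), on the screw axis.
- tip (a joint): How far the sprung tip is pushed up into the screw, in m: 0 free, 0.006 bottomed; spring 1.2 N per mm. With the block lying on the base plate under it, 0.001 to 0.003 is a block that just drags (accepted: 0.0005 to 0.0035).
- block: Setting block, a bar 30 (x) x 120 (y) x 26 (z) mm, 0.25 kg, origin at the centre of its underside: steel nose y = -8 to 60 mm, its last 10 mm bevelled down 4 mm as a lead-in, orange grip y = -60 to -8 mm (grip across x at about y = -40). In use the point y = +40 mm of its top lies under the stop tip, so that a gripper on the orange end clears the stand's arm.
- rest: Fixed green rest 64 (x) x 150 (y) x 4 mm for the block; origin at its underside centre. The block starts on it and goes back on it, origins within 25 mm in x and 30 mm in y.
- driver: Flat-blade driver, upright, 0.12 kg, origin at the blade's lower end, z up along the shaft: blade 18 (along x) x 4 (along y) x 14 mm, shaft 10 mm thick to z = 50 mm, square black flange 38 mm wide at z = 50 to 56 mm, square red handle 28 x 28 mm from z = 56 to 122 mm; grip it across y at about z = 95 mm.
- driver_stand: Fixed grey block 64 x 64 x 56 mm (on a plate 80 mm wide) with a square opening 24 x 24 mm down through its centre; the driver hangs in it by its flange, blade end 6 mm above the bench. Origin on the bench at the centre.
- supply: Fixed white lamp supply box 100 (x) x 80 (y) x 40 mm; origin at its underside centre. The rocker is on its top.
- rocker (a joint): Rocker angle in rad: 0 off (green end up), 0.6 on (green end down). Over-centre: once past 0.3 it snaps over. Pivot 55 mm above the bench, along the supply's y; about 3 N at the end starts it.
- rocker_on_end (a point): Pressing point on top of the rocker's raised green end, 22 mm from the pivot (towards the supply's +x); it goes down about 13 mm. The rocker is 60 x 34 mm.
- scanner: White barcode scanner, upright, 0.16 kg; origin at the centre of its underside. Head 64 (x) x 30 (y) x 30 mm, above it a handle 34 (x) x 26 (y) mm up to z = 136 mm; grip it across y at about z = 105 mm. The scan line runs along x.
- scanner_window (a point): The window, centre of the scanner's underside, axes as the scanner; it reads straight down (-z): label 30 to 105 mm below it, centre within 13 mm of its axis in x and in y, scan line within 0.35 rad of the label's long axis, scanner within 0.3 rad of upright, held still.
- cradle: Fixed white tray 100 (x) x 66 (y) x 16 mm, walls and floor 4 mm thick, in which the scanner stands; origin at its underside centre.
- reagent: Amber bottle, 52 mm wide, 110 mm high, bystander; origin at its underside.
- beaker: Glass beaker, 68 mm wide, 85 mm high, bystander; origin at its underside.
- stain_jar: Green jar with black cap, 56 mm wide, 60 mm high, bystander; origin at its underside.
- box_blue: Loose blue slide box 85 (x) x 56 (y) x 32 mm, 0.15 kg, origin at its underside centre; may be absent (None).
- label_blue (a point): Centre of the white barcode label (50 x 26 mm, long axis along the box's x) on top of the blue box, 10 mm towards +x of its centre.
- box_yellow: Loose yellow slide box 85 (x) x 56 (y) x 32 mm, 0.15 kg, origin at its underside centre; may be absent (None).
- label_yellow (a point): Centre of the white barcode label (50 x 26 mm, long axis along the box's x) on top of the yellow box, 10 mm towards +x of its centre.
- box_red: Loose red slide box 85 (x) x 56 (y) x 32 mm, 0.15 kg, origin at its underside centre; may be absent (None).
- label_red (a point): Centre of the white barcode label (50 x 26 mm, long axis along the box's x) on top of the red box, 10 mm towards +x of its centre.
Things that resemble listed ones, but are neither listed nor needed, are in the scene too. What is shaped like the driver but turquoise is not meant. Leave any orange look-alike of the scanner alone.

How it is judged:
By the outcome, as a careful person would: the job done as asked, in the order asked, and still so for the second after the job is handed in, with the robot touching nothing.
Of box_blue, box_yellow, box_red only 1 to 3 are there at a start; the rules pass over those that are not, and their reading is None.
At some moment in a run one of box_blue, box_yellow, box_red, block may be knocked a few centimetres aside while the robot is not near it.
It also fails if it takes over 210 s, if anything falls off the work surface, if the arm or the gripper's body presses on something with over 40 N, if the wrist force passes 120 N, or if a joint passes its speed limit or range.

ROBOT

A 6-joint arm with a two-finger parallel gripper is mounted at the origin on the work surface. World frame = base frame: x ahead of the robot, y to its left, z up, the work surface at z = 0. Lengths are in m, angles in rad, forces in N, time in s.
With the tool pointing down it reaches from about 0.325 to 0.875 m from the base axis. Payload 4.4 kg.
Tool frame: the origin (TCP) lies between the finger pads; the fingertips stand 8 mm ahead of it and the grasp point (between the pads) lies 11 mm behind it; z points along the fingers, y is the direction in which the jaws open and shut (so a half turn about z gives the same grasp; the last joint's range is limited). The gripper opens to 85 mm and grips with 20 to 120 N. Pads are 22 mm wide; open, the fingers measure 114 mm over their backs; the gripper's body (76 mm by 85 mm) begins 54 mm behind the grasp point. The pads swing forward as they close: fully open they stand 13 mm farther back than shut.
Start: joints at [1.137, 0.207, 1.542, -0, 1.393, -0.15], TCP at [0.161, 0.552, 0.239] pointing down, gripper open.
Joint ranges: [-2.73, 2.73], [-0.86, 2.22], [0.23, 2.46], [-1.11, 4.25], [0.08, 2.63], [-2.82, 2.82]. Speed limits (rad/s): [2.79, 2.79, 3.14, 3.14, 3.14, 3.14].

INTERFACE

Orientations are given as a unit quaternion [x, y, z, w].
In Python, from plant import bot gives the robot as it stands.
- The arm moves only by the tool play_rows, never from a script. Its argument "steps" is a list that holds one entry, the list of rows, each a list of 7 numbers: the shift along the tool's x, y, z in m, then the turn, a rotation vector about the tool's x, y, z in rad, then the gripper's target within -1 to 1 (shut at 1, half-way at 0, fully open at -1). A call has 1 to 12 rows; each row shifts and turns the commanded pose from where the row before left it, along the tool's axes as they then stand; what a row does not reach is not made up. A row lasts 1/12 s, in which the tool goes at most 41.7 mm and 7.16 degrees, less where a joint would pass 70% of its speed; a pose out of reach is approached as far as the arm can. A call with a gripper value outside its range is refused whole. The fingers move at their own pace and stop on an object; "grip_force" is the grip in N (left out, the last holds). Time passes only in rows, so rows that do not move let the fingers close. It gives the time, the measured TCP pose, the force and the opening at its end, in the units of the state.
- bot.get_obs(): the state, without advancing time (a new reading comes with each control period).
- bot.read_camera(name): name is "scene" or "top"; returns the picture (480x640x3 uint8, red, green, blue); there is no depth.
- bot.camera_model(name): a dict with "vfov" (degrees; the focal length in pixels is half the picture's height over the tangent of half this angle, whatever the lens; pixels are square), "cx", "cy" (the principal point, pixels), "cam_to_world" (4x4, takes a point from camera to world coordinates). Camera axes: x right, y down, z forward; pixel columns grow to the right and rows downward; lengths in m; the calibration is good to about 2 mm. A picture is of the moment at which its call begins. camera_model takes no time and is no camera call.
- bot.finish_job(): hands the job in, once; it reports no verdict.
The state is a dict: "time": time; "qpos": joint angles; "dq": joint speeds; "joint_efforts": joint torques, N m; "tcp_pos": TCP position; "orientation": TCP orientation; "wrist_force": force on the tool from outside, world axes, zero at the start; "moment": the same for the moment, N m; "opening": opening from 0.0 (shut) to 1.0 (fully open).
Only numpy, scipy, OpenCV 4.12 (cv2) and the standard library are available. Lean on these libraries where they do the work, as an engineer would, in place of code of your own. Each camera call takes 0.05 s, during which the arm holds its last target. There are 200 camera calls.

## Working session

There is one attempt and no reset: what is moved stays moved. The work goes in short steps, Python scripts to look and compute and a tool call to move; the robot and the scene stay as the last step left them, time stands still between calls to the robot, and variables do not carry over. Pictures are saved under pics/ and viewed, about 12 in all and at most 16, crops included, and the job is handed in when it is done.

Besides the shell and the picture viewer there is one more tool, called after ">>>" by a JSON object that holds its "op" and its "data", one argument or row to a line. play_rows: Moves the arm, as the interface text tells. Its arguments: {"type":"object","properties":{"steps":{"type":"array"},"grip_force":{"type":"number"}},"required":["steps"]}

```bash
mkdir -p pics; ls
python3 - <<'E'
from plant import bot
import cv2,numpy as np
for n in("scene","top"):
    cv2.imwrite(f"pics/{n}0.png",bot.read_camera(n)[:,:,::-1])
    m=bot.camera_model(n);print(n,m["vfov"],m["cx"],m["cy"],np.round(m["cam_to_world"],4).tolist(), [k for k in m])
print(bot.get_obs())
E
```

```text
pics
scene 46.70387461021374 322.2622907577599 237.48374628670004 [[-0.6432, 0.4321, -0.6321, 1.4752], [0.7656, 0.3538, -0.5373, 0.7795], [-0.0085, -0.8295, -0.5584, 0.8692], [0.0, 0.0, 0.0, 1.0]] ['vfov', 'cx', 'cy', 'cam_to_world']
top 49.27812485598174 325.2448947460872 237.45886355089613 [[0.018, -0.9922, 0.123, 0.4252], [-0.9998, -0.017, 0.0089, 0.0251], [-0.0067, -0.1231, -0.9924, 1.5448], [0.0, 0.0, 0.0, 1.0]] ['vfov', 'cx', 'cy', 'cam_to_world']
{'time': 0.1, 'qpos': array([ 1.13649425e+00,  2.07400661e-01,  1.54283251e+00,  3.82756147e-05,
        1.39348334e+00, -1.50495529e-01]), 'dq': array([ 0.00098838, -0.00186163, -0.00287421,  0.00073634, -0.00091206,
        0.00032125]), 'joint_efforts': array([ 2.12728501e-04, -3.84092474e+01, -2.92549270e+01, -2.05619804e-04,
        4.97018875e-03, -2.30543111e-05]), 'tcp_pos': array([0.16071865, 0.55138365, 0.23819429]), 'orientation': array([ 1.41430797e-01,  9.89947575e-01, -1.01142610e-03, -3.24135649e-04]), 'wrist_force': array([ 0.43170008, -0.35906885, -0.02084697]), 'moment': array([-0.00500581, -0.01804435,  0.00736746]), 'opening': 0.9978433574817517}
```

View pics/top0.png

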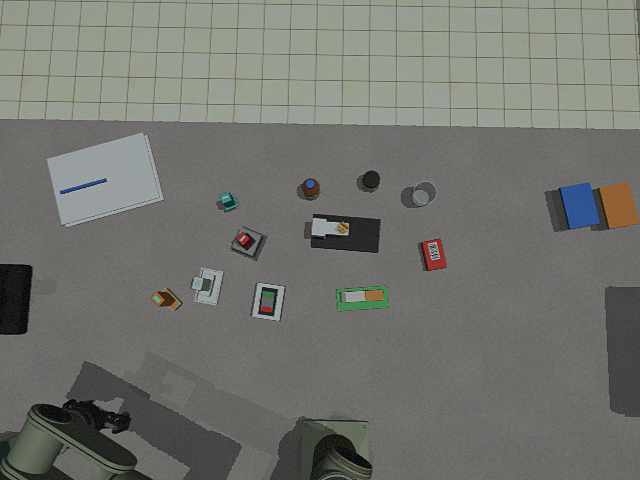

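View pics/scene0.png

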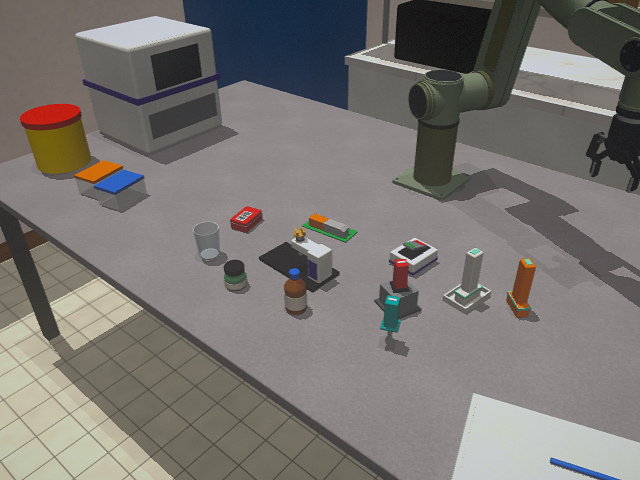

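The top view shows a single listed box, the red one at about (433,254). The stand is at (345,233), block on its rest at (362,297), driver at (246,241), supply at (268,302) and scanner at (207,286). I'll enlarge the crops next.

```bash
cat > h.py <<'E'
from plant import bot
import cv2,numpy as np
from scipy.spatial.transform import Rotation as R
def cam(n):
    m=bot.camera_model(n);f=240/np.tan(np.radians(m["vfov"]/2));return f,m["cx"],m["cy"],np.array(m["cam_to_world"])
def p2w(n,u,v,z):
    f,cx,cy,T=cam(n);d=T[:3,:3]@np.array([(u-cx)/f,(v-cy)/f,1]);o=T[:3,3];return o+d*(z-o[2])/d[2]
def w2p(n,p):
    f,cx,cy,T=cam(n);c=T[:3,:3].T@(np.array(p)-T[:3,3]);return np.array([cx+f*c[0]/c[2],cy+f*c[1]/c[2]])
def grab(n,name,x0,y0,w,h,s,im=None):
    im=bot.read_camera(n) if im is None else im
    c=cv2.resize(im[y0:y0+h,x0:x0+w,::-1],None,fx=s,fy=s,interpolation=cv2.INTER_CUBIC)
    for i in range(0,w,10):
        cv2.line(c,(i*s,0),(i*s,8 if (x0+i)%50 else 16),(255,0,255),1)
        if (x0+i)%20==0: cv2.putText(c,str(x0+i),(i*s,24),0,.35,(255,0,255),1)
    for i in range(0,h,10):
        cv2.line(c,(0,i*s),(8,i*s),(255,0,255),1)
        if (y0+i)%20==0: cv2.putText(c,str(y0+i),(10,i*s+4),0,.35,(255,0,255),1)
    cv2.imwrite(f"pics/{name}.png",c)
E
python3 - <<'E'
from h import *
im=cv2.imread("pics/top0.png")[:,:,::-1]
grab("top","topR",300,200,155,116,5,im)
grab("top","topL",180,215,120,116,6,im)
im=cv2.imread("pics/scene0.png")[:,:,::-1]
E
```

```text
(no output)
```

View pics/topR.png

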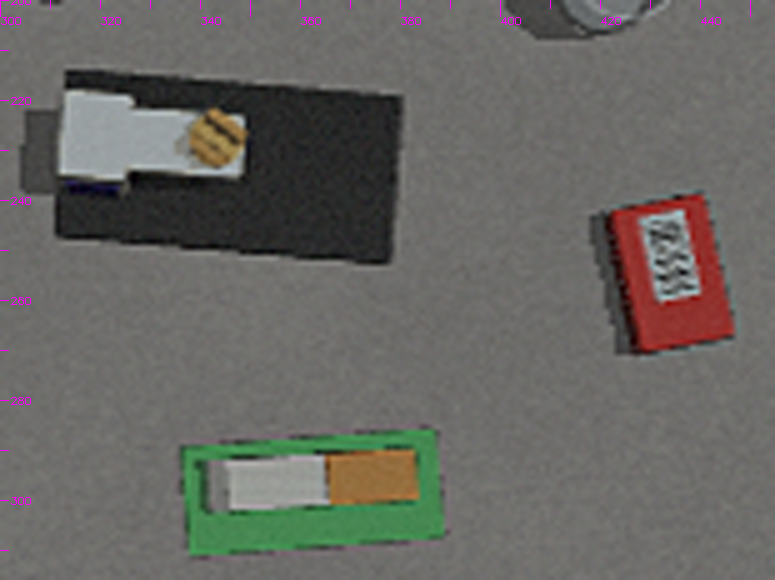

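View pics/topL.png

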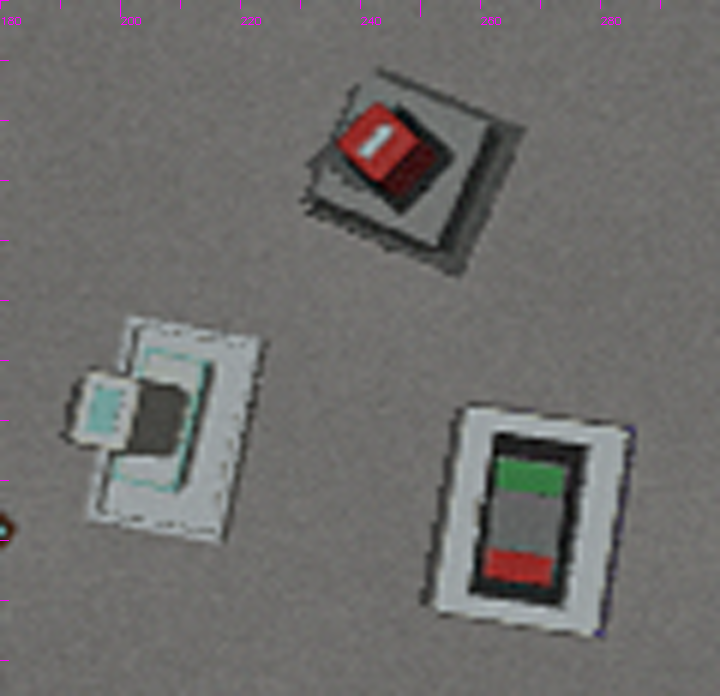

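Run:
```python
from h import *
def q(name,pts,z,x0,y0,s):
    P=np.array([p2w("top",x0+x/s,y0+y/s,z) for x,y in pts])[:,:2]*1000
    e=[(round(float(np.hypot(*(P[(i+1)%4]-P[i]))),1),round(float(np.degrees(np.arctan2(*(P[(i+1)%4]-P[i])[::-1]))),1)) for i in range(4)]
    print(name,P.mean(0).round(1),e)
Rr=(300,200,5);L=(180,215,6)
q("base",[(65,70),(403,97),(391,263),(55,237)],.01,*Rr)
q("rest",[(181,446),(437,429),(446,537),(190,556)],.004,*Rr)
q("orange",[(325,456),(416,451),(419,500),(329,504)],.026+.004,*Rr)
q("redbox",[(610,211),(705,194),(735,337),(641,353)],.032,*Rr)
q("label",[(640,218),(686,210),(700,296),(655,303)],.032,*Rr)
q("drvtop",[(381,100),(422,133),(380,182),(338,145)],.128,*L)
q("scantop",[(85,370),(140,375),(130,448),(75,445)],.14,*L)
q("cradle",[(128,318),(262,338),(224,542),(90,520)],.016,*L)
q("supply",[(465,405),(632,428),(600,635),(432,607)],.04,*L)
q("green",[(497,458),(568,466),(563,495),(497,488)],.065,*L)
print(p2w("top",300+219/5,200+137/5,.123))
T=cv2.imread("pics/top0.png")[:,:,::-1];S=cv2.imread("pics/scene0.png")[:,:,::-1]
c=[cv2.resize(T[215:240,328:360],None,fx=12,fy=12,interpolation=2),cv2.resize(S[222:252,284:316],None,fx=12,fy=10,interpolation=2),cv2.resize(T[225:262,225:270],None,fx=8,fy=8,interpolation=2)]
w=400;out=np.hstack([cv2.resize(x[:296],(x.shape[1]*296//min(296,x.shape[0]) if 0 else x.shape[1],296)) for x in c])[:,:,::-1]
print([x.shape for x in c],out.shape)
cv2.imwrite("pics/mix.png",cv2.resize(out,(800,int(out.shape[0]*800/out.shape[1]))) if out.shape[1]<800 else out[:, :])
```

```text
base [629.  -21.4] [(201.3, -93.7), (99.2, 176.2), (198.5, 86.5), (100.0, -2.2)]
rest [438.7 -73.9] [(150.4, -85.2), (62.9, -175.0), (149.7, 95.2), (64.1, 5.6)]
orange [ 447.1 -105.9] [(52.5, -85.8), (28.0, -176.2), (51.7, 93.6), (27.5, 5.3)]
redbox [ 567.9 -279. ] [(56.3, -78.8), (84.6, -168.7), (55.2, 100.6), (84.1, 12.0)]
label [ 577.6 -277.6] [(27.2, -79.1), (50.6, -171.3), (26.4, 99.8), (50.1, 9.6)]
drvtop [594.6 261.2] [(24.3, -127.6), (29.2, 141.2), (25.8, 50.0), (28.2, -41.9)]
scantop [469.9 376.6] [(24.8, -94.1), (32.7, 174.8), (24.7, 87.9), (33.6, -4.8)]
cradle [464.9 373.9] [(66.4, -97.4), (99.9, 171.8), (66.1, 81.8), (99.1, -8.0)]
supply [425.  196.7] [(80.8, -96.8), (98.7, 172.7), (81.0, 81.7), (96.6, -7.4)]
green [444.3 194.9] [(33.6, -95.4), (13.7, 171.9), (31.2, 85.0), (14.0, 1.9)]
[ 0.63015245 -0.01265402  0.123     ]
[(300, 384, 3), (300, 384, 3), (296, 360, 3)] (296, 1128, 3)
```

Run:
```python
import cv2
o=cv2.imread("pics/mix.png");cv2.imwrite("pics/mix2.png",cv2.resize(o,(800,210),interpolation=cv2.INTER_AREA))
```

```text
(no output)
```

View pics/mix2.png

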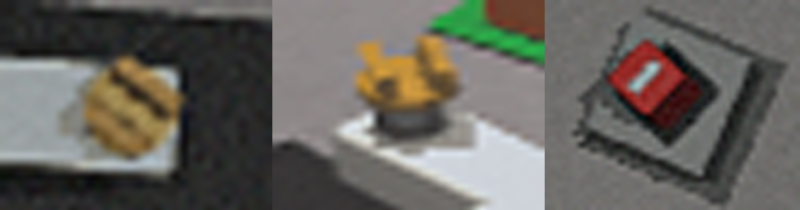

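The screw slot lies along about 50° in the world frame (mod 180). The driver handle's edges are at about 51° and -40°, and I'll settle which way the blade lies once it is lifted. Block first.

```bash
cat >> h.py <<'E'
def st():
    o=bot.get_obs();m=R.from_quat(o["orientation"]).as_matrix()
    psi=np.degrees(np.arctan2(m[1,1],m[0,1]));return o,m,psi
def plan(*tg):
    "targets (x,y,z mm, psi deg): shifts in tool axes (mm) at each leg, then turn (rad about tool z)"
    o,m,psi=st();p=o["tcp_pos"]*1000
    print("t",round(o["time"],2),"tcp",p.round(1),"psi",round(psi,2),"tilt",(m[:2,2]*1000).round(1),"open",round(o["opening"]*85,1),"F",o["wrist_force"].round(1),"M",o["moment"].round(3),"q6",o["qpos"][5].round(2))
    for x,y,z,s in tg:
        d=np.array([x,y,z])-p;a=np.radians(psi);tx=np.array([-np.sin(a),np.cos(a)]);ty=np.array([np.cos(a),np.sin(a)])
        w=(psi-s+180)%360-180
        print("shift",(tx@d[:2]).round(1),(ty@d[:2]).round(1),(-d[2]).round(1),"norm",np.linalg.norm(d).round(0),"turn",np.radians(w).round(3))
        p=np.array([x,y,z]);psi=s
E
python3 -c "
from h import *
plan((447.5,-112,150,4),(447.5,-112,16,4))"
```

```text
t 0.1 tcp [160.7 551.4 238.2] psi 73.74 tilt [-0.9 -1.9] open 84.8 F [ 0.4 -0.4 -0. ] M [-0.005 -0.018  0.007] q6 -0.15
shift -461.1 -556.5 88.2 norm 728.0 turn 1.217
shift 0.0 0.0 134.0 norm 134.0 turn 0.0
```

>>> {"op": "play_rows", "data": {
  "steps": [
    [[-0.0192,-0.0232,0,0,0,0,-1],[-0.0192,-0.0232,0,0,0,0,-1],[-0.0192,-0.0232,0,0,0,0,-1],[-0.0192,-0.0232,0,0,0,0,-1],[-0.0192,-0.0232,0,0,0,0,-1],[-0.0192,-0.0232,0,0,0,0,-1],[-0.0192,-0.0232,0,0,0,0,-1],[-0.0192,-0.0232,0,0,0,0,-1],[-0.0192,-0.0232,0,0,0,0,-1],[-0.0192,-0.0232,0,0,0,0,-1],[-0.0192,-0.0232,0,0,0,0,-1],[-0.0192,-0.0232,0,0,0,0,-1]]
  ]
}}

```text
time: 1.1
tcp_pos: [0.3041, 0.2188, 0.2389]
orientation: [0.141, 0.99, -0.0, -0.0]
wrist_force: [1.4, 0.1, 0.1]
opening: 1.002
```

>>> {"op": "play_rows", "data": {
  "steps": [
    [[-0.0192,-0.0232,0.007,0,0,0,-1],[-0.0192,-0.0232,0.007,0,0,0,-1],[-0.0192,-0.0232,0.007,0,0,0,-1],[-0.0192,-0.0232,0.007,0,0,0,-1],[-0.0192,-0.0232,0.007,0,0,0,-1],[-0.0192,-0.0232,0.007,0,0,0,-1],[-0.0192,-0.0232,0.007,0,0,0,-1],[-0.0192,-0.0232,0.007,0,0,0,-1],[-0.0192,-0.0232,0.007,0,0,0,-1],[-0.0192,-0.0232,0.007,0,0,0,-1],[-0.0192,-0.0232,0.007,0,0,0,-1],[-0.0192,-0.0232,0.007,0,0,0,-1]]
  ]
}}

```text
time: 2.1
tcp_pos: [0.4474, -0.1129, 0.1545]
orientation: [0.142, 0.99, 0.0, -0.0]
wrist_force: [0.5, -0.1, 0.4]
opening: 1.003
```

>>> {"op": "play_rows", "data": {
  "steps": [
    [[0,0,0,0,0,0.11,-1],[0,0,0,0,0,0.11,-1],[0,0,0,0,0,0.11,-1],[0,0,0,0,0,0.11,-1],[0,0,0,0,0,0.11,-1],[0,0,0,0,0,0.11,-1],[0,0,0,0,0,0.11,-1],[0,0,0,0,0,0.11,-1],[0,0,0,0,0,0.11,-1],[0,0,0,0,0,0.11,-1],[0,0,0,0,0,0.117,-1],[0,0,0,0,0,0,-1]]
  ]
}}

```text
time: 3.1
tcp_pos: [0.4471, -0.1114, 0.1549]
orientation: [0.683, 0.731, -0.0, -0.0]
wrist_force: [0.6, 0.3, -0.8]
opening: 0.999
```

```bash
python3 -c "
from h import *
plan((447.5,-112,16,4))
im=bot.read_camera('top');grab('top','t1',170,150,290,180,2,im);cv2.imwrite('pics/t1full.png',im[:,:,::-1])
im0=cv2.imread('pics/top0.png')[:,:,::-1]
# orange block pixels now vs. start
for i in (im0,im):
    h=cv2.cvtColor(np.ascontiguousarray(i),cv2.COLOR_RGB2HSV)[270:320,320:400];mm=(h[...,0]>8)&(h[...,0]<20)&(h[...,1]>120);print(mm.sum(),np.argwhere(mm).mean(0)[::-1]+[320,270])
"
```

```text
t 3.1 tcp [ 447.1 -111.4  154.9] psi 3.91 tilt [-0.9  0.4] open 84.9 F [ 0.6  0.3 -0.8] M [ 0.011 -0.011 -0.025] q6 -0.5
shift -0.7 0.4 138.9 norm 139.0 turn -0.002
177 [373.79096045 294.8079096 ]
0 [nan nan]<string>:8: RuntimeWarning: Mean of empty slice.
  ret = um.true_divide(
```

>>> {"op": "play_rows", "data": {
  "steps": [
    [[0,0,0.025,0,0,0,-1],[0,0,0.025,0,0,0,-1],[0,0,0.025,0,0,0,-1],[0,0,0.022,0,0,0,-1],[0,0,0.015,0,0,0,-1],[0,0,0.012,0,0,0,-1],[0,0,0.009,0,0,0,-1],[0,0,0.006,0,0,0,-1],[0,0,0,0,0,0,-1],[0,0,0,0,0,0,0.2],[0,0,0,0,0,0,0.6],[0,0,0,0,0,0,1]]
  ],
  "grip_force": 40
}}

```text
time: 4.15
tcp_pos: [0.4483, -0.1119, 0.0172]
orientation: [0.682, 0.732, 0.0, 0.001]
wrist_force: [0.1, -0.7, -0.5]
opening: 0.605
```

>>> {"op": "play_rows", "data": {
  "steps": [
    [[0,0,0,0,0,0,1],[0,0,0,0,0,0,1],[0,0,0,0,0,0,1],[0,0,0,0,0,0,1]]
  ]
}}

```text
time: 4.48
tcp_pos: [0.4488, -0.1121, 0.0173]
orientation: [0.682, 0.731, 0.001, 0.001]
wrist_force: [0.2, 0.4, 5.7]
opening: 0.346
```

```bash
python3 -c "
from h import *
plan((616,-162,70,-3.6),(616,-162,24,-3.6),(625,-91.8,24,-3.6))"
```

```text
t 4.48 tcp [ 448.8 -112.1   17.3] psi 4.01 tilt [ 2.7 -1. ] open 29.4 F [0.2 0.4 5.7] M [ 0.068 -0.144 -0.016] q6 -0.5
shift -61.5 163.3 -52.7 norm 182.0 turn 0.133
shift 0.0 0.0 46 norm 46.0 turn 0.0
shift 70.6 4.6 -0.0 norm 71.0 turn 0.0
```

>>> {"op": "play_rows", "data": {
  "steps": [
    [[0,0,-0.02,0,0,0,1],[0,0,-0.022,0,0,0,1],[0,0,-0.021,0,0,0,1],[-0.0103,0.0272,0,0,0,0,1],[-0.0103,0.0272,0,0,0,0,1],[-0.0103,0.0272,0,0,0,0,1],[-0.0103,0.0272,0,0,0,0,1],[-0.0103,0.0272,0,0,0,0,1],[-0.0103,0.0272,0,0,0,0,1],[0,0,0,0,0,0.066,1],[0,0,0,0,0,0.067,1],[0,0,0,0,0,0,1]]
  ]
}}

```text
time: 5.48
tcp_pos: [0.6134, -0.1614, 0.0771]
orientation: [0.729, 0.684, -0.001, -0.002]
wrist_force: [-0.4, 0.2, -3.7]
opening: 0.343
```

```bash
python3 -c "
from h import *
plan((616,-162,26,-3.6),(625,-91.8,26,-3.6))
grab('top','t2',300,190,150,100,5);grab('scene','s2',220,190,140,100,4)
a=cv2.imread('pics/t2.png');b=cv2.imread('pics/s2.png');b=cv2.resize(b,(750,536));cv2.imwrite('pics/c2.png',cv2.resize(np.vstack([a,b]),(560,774))[:600] if 0 else cv2.resize(np.hstack([a,cv2.resize(b,(700,500))]),(800,276)))
"
```

```text
t 5.48 tcp [ 613.4 -161.4   77.1] psi -3.65 tilt [-3.9  1.3] open 29.1 F [-0.4  0.2 -3.7] M [-0.09  -0.024  0.018] q6 -0.33
shift -0.4 2.6 51.1 norm 51.0 turn -0.001
shift 70.6 4.6 -0.0 norm 71.0 turn 0.0
```

View pics/s2.png

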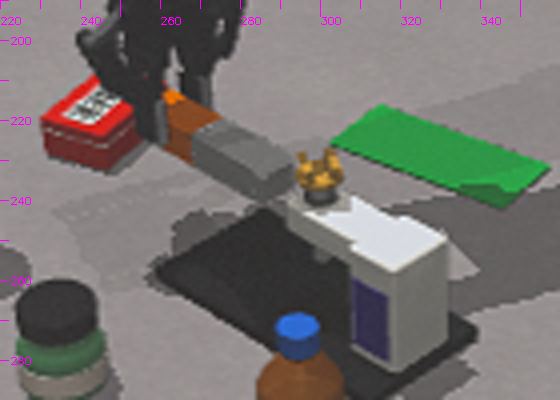

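The picture shows the block held level with its nose towards the gap, the red box intact and the screw at (298,233). Inserting now.

>>> {"op": "play_rows", "data": {
  "steps": [
    [[0,0.001,0.015,0,0,0,1],[0,0.001,0.015,0,0,0,1],[0,0,0.012,0,0,0,1],[0,0,0.009,0,0,0,1],[0,0,0,0,0,0,1],[0,0,0,0,0,0,1]]
  ]
}}

```text
time: 6.08
tcp_pos: [0.6155, -0.1615, 0.0269]
orientation: [0.729, 0.685, -0.001, -0.001]
wrist_force: [1.0, -1.0, -2.7]
opening: 0.342
```

```bash
python3 -c "
from h import *
plan((625,-91.8,26,-3.6))"
```

```text
t 6.08 tcp [ 615.5 -161.5   26.9] psi -3.6 tilt [-2.7  1.1] open 29.0 F [ 1.  -1.  -2.7] M [-0.081 -0.053  0.03 ] q6 -0.33
shift 70.2 5.1 0.9 norm 70.0 turn 0.0
```

>>> {"op": "play_rows", "data": {
  "steps": [
    [[0.0088,0.00064,0,0,0,0,1],[0.0088,0.00064,0,0,0,0,1],[0.0088,0.00064,0,0,0,0,1],[0.0088,0.00064,0,0,0,0,1],[0.0088,0.00064,0,0,0,0,1],[0.0088,0.00064,0,0,0,0,1],[0.0088,0.00064,0,0,0,0,1],[0.0088,0.00064,0,0,0,0,1],[0,0,0,0,0,0,1],[0,0,0.002,0,0,0,1],[0,0,0.002,0,0,0,1],[0,0,0,0,0,0,1]]
  ]
}}

```text
time: 7.08
tcp_pos: [0.6259, -0.0923, 0.0238]
orientation: [0.729, 0.684, -0.0, -0.0]
wrist_force: [-0.2, 0.9, -2.7]
opening: 0.345
```

```bash
python3 -c "
from h import *
plan((625,-91.8,23,-3.6))
grab('scene','s3',240,200,110,82,7)
"
```

```text
t 7.08 tcp [625.9 -92.3  23.8] psi -3.65 tilt [-0.4  0.3] open 29.3 F [-0.2  0.9 -2.7] M [0.048 0.009 0.043] q6 -0.22
shift 0.4 -1.0 0.8 norm 1.0 turn -0.001
```

View pics/s3.png

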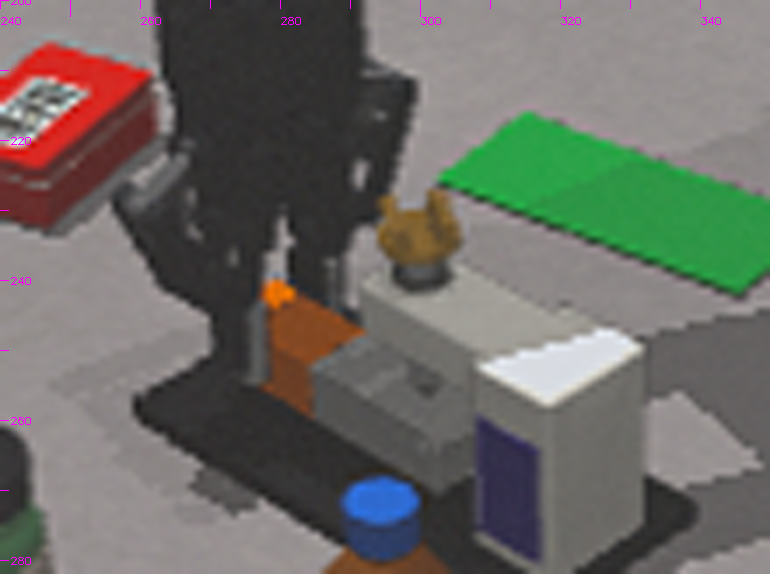

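The block nose is under the tip, with the ball's shadow visible at (300,254). Releasing now, then going for the driver.

```bash
python3 -c "
from h import *
plan((625.9,-92.3,190,-3.6),(594.6,261.2,190,141),(594.6,261.2,90,141))
im=cv2.imread('pics/top0.png',0).astype(np.float32)
A=np.zeros((200,200),np.float32)
mx=np.zeros_like(A);my=np.zeros_like(A)
for i in range(200):
  for j in range(200):
    u=w2p('top',(.6302+(i-100)*2e-4,-.0127+(j-100)*2e-4,.123));mx[i,j],my[i,j]=u
A=cv2.remap(im,mx,my,cv2.INTER_CUBIC);A=cv2.GaussianBlur(A,(0,0),4)
gx=np.gradient(A,axis=0);gy=np.gradient(A,axis=1)
I,J=np.mgrid[-100:100,-100:100]
for r in (45,55,62):
  m=I**2+J**2<r*r
  a,b,c=(gx[m]**2).sum(),(gy[m]**2).sum(),(gx[m]*gy[m]).sum()
  t=np.degrees(.5*np.arctan2(2*c,a-b));print(r,'grad dir',t,'slot dir',t+90, 'coh',np.hypot(a-b,2*c)/(a+b))
"
```

```text
t 7.13 tcp [626.  -92.4  24. ] psi -3.65 tilt [-0.3  0.1] open 29.0 F [-0.5 -0.4 -1.6] M [-0.052 -0.     0.025] q6 -0.22
shift 0.1 -0.1 -166.0 norm 166.0 turn -0.001
shift 350.8 -53.4 -0.0 norm 355.0 turn -2.524
shift 0.0 0.0 100.0 norm 100.0 turn 0.0Traceback (most recent call last):
  File "<string>", line 9, in <module>
    u=w2p('top',(.6302+(i-100)*2e-4,-.0127+(j-100)*2e-4,.123));mx[i,j],my[i,j]=u
  File "h.py", line 9, in w2p
    f,cx,cy,T=cam(n);c=T[:3,:3].T@(np.array(p)-T[:3,3]);return np.array([cx+f*c[0]/c[2],cy+f*c[1]/c[2]])
              ~~~^^^
  File "h.py", line 5, in cam
    m=bot.camera_model(n);f=240/np.tan(np.radians(m["vfov"]/2));return f,m["cx"],m["cy"],np.array(m["cam_to_world"])
ValueError: time passes only in moves, steps and waits
```

>>> {"op": "play_rows", "data": {
  "steps": [
    [[0,0,0,0,0,0,0],[0,0,0,0,0,0,-1],[0,0,0,0,0,0,-1],[0,0,0,0,0,0,-1],[0,0,-0.004,0,0,0,-1],[0,0,-0.016,0,0,0,-1],[0,0,-0.025,0,0,0,-1],[0,0,-0.025,0,0,0,-1],[0,0,-0.025,0,0,0,-1],[0,0,-0.025,0,0,0,-1],[0,0,-0.025,0,0,0,-1],[0,0,-0.02,0,0,0,-1]]
  ]
}}

```text
time: 8.13
tcp_pos: [0.6268, -0.0921, 0.1923]
orientation: [0.729, 0.685, 0.001, 0.001]
wrist_force: [0.2, 0.2, -0.2]
opening: 0.999
```

>>> {"op": "play_rows", "data": {
  "steps": [
    [[0.0296,-0.0045,0,0,0,0,-1],[0.0296,-0.0045,0,0,0,0,-1],[0.0296,-0.0045,0,0,0,0,-1],[0.0296,-0.0045,0,0,0,0,-1],[0.0296,-0.0045,0,0,0,0,-1],[0.0296,-0.0045,0,0,0,0,-1],[0.0296,-0.0045,0,0,0,0,-1],[0.0296,-0.0045,0,0,0,0,-1],[0.0296,-0.0045,0,0,0,0,-1],[0.0296,-0.0045,0,0,0,0,-1],[0.0296,-0.0045,0,0,0,0,-1],[0.0296,-0.0045,0,0,0,0,-1]]
  ]
}}

```text
time: 9.13
tcp_pos: [0.5943, 0.2674, 0.1899]
orientation: [0.729, 0.685, 0.0, 0.0]
wrist_force: [-0.3, -0.5, 0.1]
opening: 0.995
```

>>> {"op": "play_rows", "data": {
  "steps": [
    [[0,0,0,0,0,-0.12,-1],[0,0,0,0,0,-0.12,-1],[0,0,0,0,0,-0.12,-1],[0,0,0,0,0,-0.12,-1],[0,0,0,0,0,-0.12,-1],[0,0,0,0,0,-0.12,-1],[0,0,0,0,0,-0.12,-1],[0,0,0,0,0,-0.12,-1],[0,0,0,0,0,-0.12,-1],[0,0,0,0,0,-0.12,-1],[0,0,0,0,0,-0.12,-1],[0,0,0,0,0,-0.12,-1]]
  ]
}}

```text
time: 10.13
tcp_pos: [0.5946, 0.2659, 0.1898]
orientation: [0.094, 0.996, 0.0, 0.0]
wrist_force: [0.1, -0.5, 0.4]
opening: 1.001
```

>>> {"op": "play_rows", "data": {
  "steps": [
    [[0,0,0,0,0,-0.12,-1],[0,0,0,0,0,-0.12,-1],[0,0,0,0,0,-0.12,-1],[0,0,0,0,0,-0.12,-1],[0,0,0,0,0,-0.12,-1],[0,0,0,0,0,-0.12,-1],[0,0,0,0,0,-0.12,-1],[0,0,0,0,0,-0.12,-1],[0,0,0,0,0,-0.122,-1],[0,0,0,0,0,0,-1],[0,0,0,0,0,0,-1]]
  ]
}}

```text
time: 11.05
tcp_pos: [0.5946, 0.2659, 0.1896]
orientation: [-0.428, 0.904, -0.0, 0.0]
wrist_force: [-0.9, -0.1, -0.1]
opening: 0.997
```

```bash
python3 -c "
from h import *
plan((594.6,261.2,90,141))
grab('top','t4',215,215,140,100,5)
grab('scene','s4',240,200,110,82,7)
"
```

```text
t 11.05 tcp [594.6 265.9 189.6] psi 140.71 tilt [0.4 0.1] open 84.7 F [-0.9 -0.1 -0.1] M [ 0.004  0.068 -0.007] q6 -2.17
shift 3.7 -3.0 99.6 norm 100.0 turn -0.005
```

View pics/s4.png

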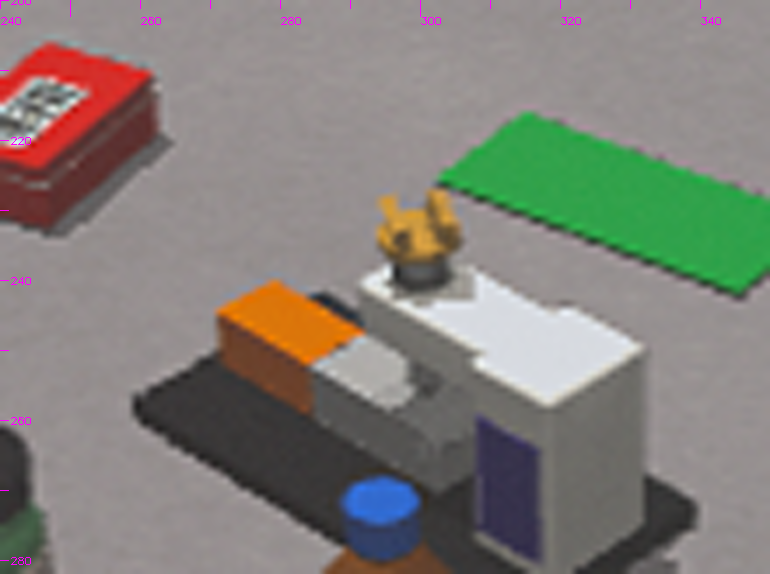

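The block is flat on the plate with its nose under the arm, not touched or shifted. Now I'll cache the camera models, refine the slot direction and grip the driver.

Run:
```python
s=open('h.py').read().replace('''def cam(n):
    m=bot.camera_model(n);f=''','''import functools
@functools.lru_cache
def cam(n):
    m=bot.camera_model(n);f=''');open('h.py','w').write(s)
from h import *
for fn in('pics/top0.png',):
  im=cv2.imread(fn,0).astype(np.float32)
  for cx,cy,z in((.6302,-.0127,.123),):
    G=np.array([[w2p('top',(cx+(i-100)*2e-4,cy+(j-100)*2e-4,z)) for j in range(200)] for i in range(200)],np.float32)
    A=cv2.GaussianBlur(cv2.remap(im,G[...,0].copy(),G[...,1].copy(),cv2.INTER_CUBIC),(0,0),4)
    gx=np.gradient(A,axis=0);gy=np.gradient(A,axis=1);I,J=np.mgrid[-100:100,-100:100]
    for r in (40,50,60):
      m=I**2+J**2<r*r;a,b,c=(gx[m]**2).sum(),(gy[m]**2).sum(),(gx[m]*gy[m]).sum()
      t=np.degrees(.5*np.arctan2(2*c,a-b));print(r,'slot dir',t+90,'coh',np.hypot(a-b,2*c)/(a+b))
# overlay model walls in scene crop for several slot angles
im=bot.read_camera('scene')[:,:,::-1];s=16;x0,y0,w,h=288,220,24,24;out=[]
for ang in(35,45,55):
  c=cv2.resize(im[y0:y0+h,x0:x0+w],None,fx=s,fy=s,interpolation=2)[:,:260+124]
  a=np.radians(ang)
  for side in(-1,1):
    for off,z in((6,.123),(4,.114)):
      q=[]
      for e in(-12,12):
        p=np.array([.6300+(e*np.cos(a)-side*off*np.sin(a))/1000,-.012+(e*np.sin(a)+side*off*np.cos(a))/1000,z]);q.append(tuple(int(v) for v in (w2p('scene',p)-[x0,y0]+.5)*s))
      cv2.line(c,q[0],q[1],(255,0,0) if z>.12 else (0,0,255),1)
  out.append(c)
o=np.hstack(out);cv2.imwrite('pics/ov.png',cv2.resize(o,(800,800*o.shape[0]//o.shape[1])))
```

```text
40 slot dir 53.372627 coh 0.79925734
50 slot dir 55.19393 coh 0.7654041
60 slot dir 56.19331 coh 0.706597
```

View pics/ov.png

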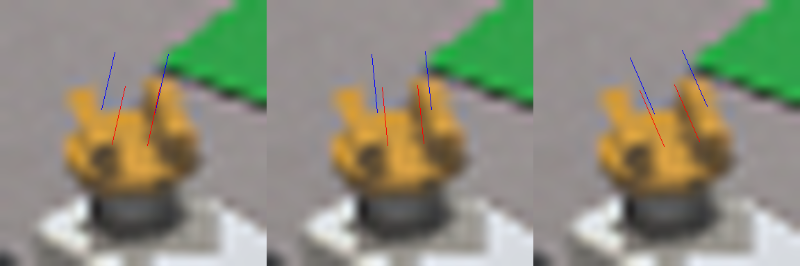

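>>> {"op": "play_rows", "data": {
  "steps": [
    [[0.0037,-0.003,0.02,0,0,0,-1],[0,0,0.02,0,0,0,-1],[0,0,0.02,0,0,0,-1],[0,0,0.018,0,0,0,-1],[0,0,0.012,0,0,0,-1],[0,0,0.009,0,0,0,-1],[0,0,0,0,0,0,-1],[0,0,0,0,0,0,0.2],[0,0,0,0,0,0,0.6],[0,0,0,0,0,0,1],[0,0,0,0,0,0,1],[0,0,0,0,0,0,1]]
  ],
  "grip_force": 60
}}

```text
time: 12.2
tcp_pos: [0.5954, 0.2614, 0.0917]
orientation: [-0.43, 0.903, -0.0, 0.001]
wrist_force: [0.9, 0.7, 1.2]
opening: 0.32
```

>>> {"op": "play_rows", "data": {
  "steps": [
    [[0,0,0,0,0,0,1],[0,0,0,0,0,0,1],[0,0,0,0,0,0,1],[0,0,0,0,0,0,1]]
  ]
}}

```text
time: 12.53
tcp_pos: [0.5955, 0.2614, 0.0916]
orientation: [-0.43, 0.903, -0.0, 0.001]
wrist_force: [-0.6, 0.4, 5.4]
opening: 0.321
```

```bash
python3 -c "
from h import *
plan((594.6,261.2,90,141))"
```

```text
t 12.53 tcp [595.5 261.4  91.6] psi 140.89 tilt [2.3 0.6] open 27.3 F [-0.6  0.4  5.4] M [ 0.018 -0.001  0.013] q6 -2.18
shift 0.8 0.6 1.6 norm 2.0 turn -0.002
```

>>> {"op": "play_rows", "data": {
  "steps": [
    [[0,0,-0.01,0,0,0,1],[0,0,-0.02,0,0,0,1],[0,0,-0.03,0,0,0,1],[0,0,-0.035,0,0,0,1],[0,0,-0.03,0,0,0,1],[0,0,-0.015,0,0,0,1],[0,0,0,0,0,0,1],[0,0,0,0,0,0,1]]
  ]
}}

```text
time: 13.2
tcp_pos: [0.5946, 0.2612, 0.2307]
orientation: [-0.43, 0.903, -0.0, 0.0]
wrist_force: [-0.7, -0.8, -1.6]
opening: 0.319
```

Run:
```python
from h import *
plan((630,-12,231,142))
im=bot.read_camera('scene')
u=w2p('scene',(.595,.261,.16)).astype(int);print(u)
x0,y0=u[0]-25,u[1]-30;grab('scene','s5',x0,y0,50,55,10,im)
o=np.array([.630,-.012]);a=np.radians(-3.6);ex=np.array([np.cos(a),np.sin(a)]);ey=np.array([-np.sin(a),np.cos(a)])
def S(x,y,z):return w2p('scene',np.r_[o+ex*x/1e3+ey*y/1e3,z/1e3]).round(1)
for n,p in dict(arm_front_neg=(18,-16,92),arm_front_negx=(-18,-16,92),col1=(25,88,92),col2=(-25,88,92),col3=(25,48,92),base=(50,90,10),base2=(50,-110,10),headtop=(0,0,123),headtop115=(0,0,115)).items():print(n,S(*p))
```

```text
t 13.2 tcp [594.6 261.2 230.7] psi 140.89 tilt [0.8 0.2] open 27.1 F [-0.7 -0.8 -1.6] M [0.005 0.017 0.02 ] q6 -2.18
shift 189.6 -199.8 -0.3 norm 275.0 turn -0.019
[401 248]
arm_front_neg [290.4 237.8]
arm_front_negx [300.7 232. ]
col1 [318.4 255.6]
col2 [332.6 246.8]
col3 [306.5 249. ]
base [312.3 287.5]
base2 [258.4 254.9]
headtop [299.7 226.9]
headtop115 [299.8 229.6]
```

View pics/s5.png

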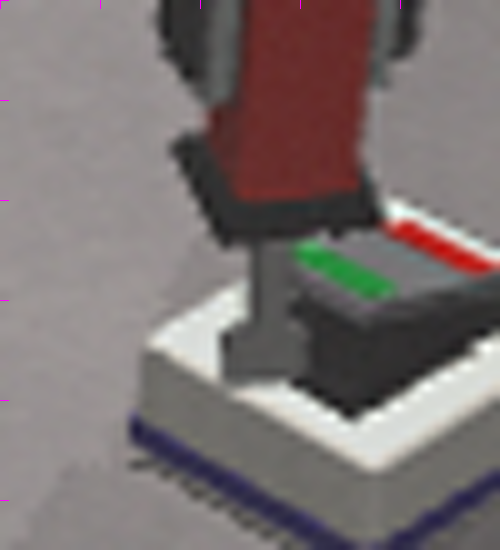

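The blade, at about (401,254), is seen broadside, so it lies along the jaw direction (tool y). I therefore want ψ≈52 at the screw. The scene camera reads a constant 2.5 px low, so the head height fits screw≈0.

>>> {"op": "play_rows", "data": {
  "steps": [
    [[0.01896,-0.01998,0,0,0,0,1],[0.01896,-0.01998,0,0,0,0,1],[0.01896,-0.01998,0,0,0,0,1],[0.01896,-0.01998,0,0,0,0,1],[0.01896,-0.01998,0,0,0,0,1],[0.01896,-0.01998,0,0,0,0,1],[0.01896,-0.01998,0,0,0,0,1],[0.01896,-0.01998,0,0,0,0,1],[0.01896,-0.01998,0,0,0,0,1],[0.01896,-0.01998,0,0,0,0,1],[0,0,0,0,0,0.05,1],[0,0,0,0,0,0.1,1]]
  ]
}}

```text
time: 14.25
tcp_pos: [0.6282, -0.0139, 0.2263]
orientation: [-0.358, 0.934, 0.002, -0.003]
wrist_force: [0.0, 0.0, -1.2]
opening: 0.32
```

>>> {"op": "play_rows", "data": {
  "steps": [
    [[0,0,0,0,0,0.12,1],[0,0,0,0,0,0.12,1],[0,0,0,0,0,0.12,1],[0,0,0,0,0,0.12,1],[0,0,0,0,0,0.12,1],[0,0,0,0,0,0.12,1],[0,0,0,0,0,0.12,1],[0,0,0,0,0,0.12,1],[0,0,0,0,0,0.12,1],[0,0,0,0,0,0.12,1],[0,0,0,0,0,0.12,1],[0,0,0,0,0,0.08,1]]
  ]
}}

```text
time: 15.25
tcp_pos: [0.628, -0.0117, 0.2264]
orientation: [0.327, 0.945, -0.001, -0.003]
wrist_force: [0.5, -0.0, -1.3]
opening: 0.324
```

Run:
```python
from h import *
plan((630,-12,231,52))
grab('scene','s6',270,195,60,60,9)
```

```text
t 15.25 tcp [628.  -11.7 226.4] psi 51.78 tilt [-6.8  1.1] open 27.5 F [ 0.5 -0.  -1.3] M [-0.074  0.03  -0.007] q6 -1.06
shift -1.8 1.0 -4.6 norm 5.0 turn -0.004
```

View pics/s6.png

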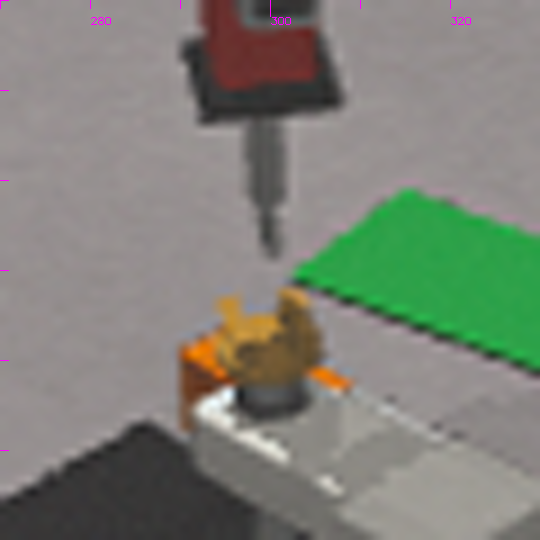

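The blade tip at (300,223.5) sits about 2 mm to the right of the slot centre at (299,228), matching the TCP error. I'll correct shift and tilt together, then lower.

>>> {"op": "play_rows", "data": {
  "steps": [
    [[-0.0019,0.0008,0,-0.0033,-0.006,0,1],[0,0,0,0,0,0,1],[0,0,0.005,0,0,0,1],[0,0,0.005,0,0,0,1],[0,0,0.003,0,0,0,1],[0,0,0.002,0,0,0,1],[0,0,0,0,0,0,1],[0,0,0,0,0,0,1]]
  ]
}}

```text
time: 15.97
tcp_pos: [0.632, -0.0125, 0.2151]
orientation: [0.325, 0.946, 0.001, 0.003]
wrist_force: [1.0, 0.5, -1.5]
opening: 0.321
```

Run:
```python
from h import *
plan((630,-12.3,203,52))
```

```text
t 15.97 tcp [632.  -12.5 215.1] psi 52.09 tilt [ 6.4 -1. ] open 27.3 F [ 1.   0.5 -1.5] M [-0.012 -0.035 -0.029] q6 -1.07
shift 1.7 -1.1 12.1 norm 12.0 turn 0.002
```

>>> {"op": "play_rows", "data": {
  "steps": [
    [[0.001,-0.0007,0,0.0025,0.0048,0,1],[0,0,0,0,0,0,1],[0,0,0,0,0,0,1],[0,0,0,0,0,0,1]]
  ]
}}

```text
time: 16.3
tcp_pos: [0.6311, -0.0125, 0.2156]
orientation: [0.325, 0.946, 0.0, 0.001]
wrist_force: [0.2, 1.5, -0.8]
opening: 0.324
```

Run:
```python
from h import *
plan((630,-12.3,203,52))
```

```text
t 16.3 tcp [631.1 -12.5 215.6] psi 52.08 tilt [ 1.9 -0.2] open 27.6 F [ 0.2  1.5 -0.8] M [ 0.014 -0.014  0.003] q6 -1.07
shift 1.0 -0.5 12.6 norm 13.0 turn 0.001
```

>>> {"op": "play_rows", "data": {
  "steps": [
    [[0.0006,-0.0003,0.004,0,0,0,1],[0,0,0.004,0,0,0,1],[0,0,0.002,0,0,0,1],[0,0,0,0,0,0,1],[0,0,0,0,0,0,1]]
  ]
}}

```text
time: 16.72
tcp_pos: [0.63, -0.0123, 0.2047]
orientation: [0.325, 0.946, 0.0, 0.0]
wrist_force: [0.5, -0.4, -1.7]
opening: 0.32
```

>>> {"op": "play_rows", "data": {
  "steps": [
    [[0,0,0.001,0,0,0,1],[0,0,0.001,0,0,0,1],[0,0,0,0,0,0,1],[0,0,0,0,0,0,1]]
  ]
}}

```text
time: 17.05
tcp_pos: [0.6303, -0.0124, 0.2033]
orientation: [0.325, 0.946, 0.0, 0.001]
wrist_force: [-0.4, -0.3, -0.9]
opening: 0.322
```

>>> {"op": "play_rows", "data": {
  "steps": [
    [[0,0,0.001,0,0,0,1],[0,0,0.001,0,0,0,1],[0,0,0,0,0,0,1],[0,0,0,0,0,0,1]]
  ]
}}

```text
time: 17.38
tcp_pos: [0.6302, -0.0124, 0.2011]
orientation: [0.325, 0.946, 0.0, 0.001]
wrist_force: [-0.2, 0.2, -0.9]
opening: 0.323
```

Run:
```python
from h import *
plan((630,-12.3,200,52))
```

```text
t 17.38 tcp [630.2 -12.4 201.1] psi 52.08 tilt [ 1.2 -0.1] open 27.4 F [-0.2  0.2 -0.9] M [ 0.018  0.003 -0.016] q6 -1.07
shift 0.2 -0.1 1.1 norm 1.0 turn 0.001
```

>>> {"op": "play_rows", "data": {
  "steps": [
    [[0,0,0.001,0,0,0,1],[0,0,0,0,0,0,1],[0,0,0,0,0,0,1]]
  ]
}}

```text
time: 17.63
tcp_pos: [0.6302, -0.0123, 0.2002]
orientation: [0.325, 0.946, 0.0, 0.001]
wrist_force: [-0.0, -0.2, -1.0]
opening: 0.317
```

>>> {"op": "play_rows", "data": {
  "steps": [
    [[0,0,0.001,0,0,0,1],[0,0,0,0,0,0,1],[0,0,0,0,0,0,1]]
  ]
}}

```text
time: 17.88
tcp_pos: [0.6302, -0.0123, 0.1991]
orientation: [0.325, 0.946, 0.0, 0.001]
wrist_force: [0.2, 0.2, -1.5]
opening: 0.326
```

>>> {"op": "play_rows", "data": {
  "steps": [
    [[0,0,0.001,0,0,0,1],[0,0,0,0,0,0,1],[0,0,0,0,0,0,1]]
  ]
}}

```text
time: 18.13
tcp_pos: [0.6302, -0.0123, 0.1982]
orientation: [0.325, 0.946, 0.0, 0.001]
wrist_force: [0.9, -0.6, -0.8]
opening: 0.324
```

>>> {"op": "play_rows", "data": {
  "steps": [
    [[0,0,0.001,0,0,0,1],[0,0,0,0,0,0,1],[0,0,0,0,0,0,1]]
  ]
}}

```text
time: 18.38
tcp_pos: [0.6302, -0.0124, 0.1972]
orientation: [0.325, 0.946, 0.0, 0.001]
wrist_force: [-1.1, 0.8, -1.0]
opening: 0.319
```

>>> {"op": "play_rows", "data": {
  "steps": [
    [[0,0,0.001,0,0,0,1],[0,0,0,0,0,0,1],[0,0,0,0,0,0,1]]
  ]
}}

```text
time: 18.63
tcp_pos: [0.6303, -0.0124, 0.1962]
orientation: [0.325, 0.946, 0.0, 0.001]
wrist_force: [0.2, 0.6, -0.5]
opening: 0.322
```

Run:
```python
from h import *
plan((630,-12.3,200,52))
grab('scene','s7',270,195,60,60,9)
```

```text
t 18.63 tcp [630.3 -12.4 196.2] psi 52.08 tilt [ 1.4 -0.1] open 27.4 F [ 0.2  0.6 -0.5] M [ 0.013 -0.023  0.031] q6 -1.07
shift 0.2 -0.1 -3.8 norm 4.0 turn 0.001
```

View pics/s7.png

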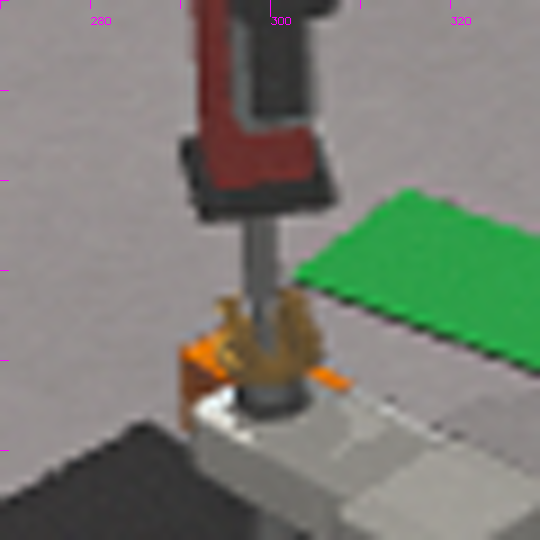

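The blade is centred in the slot at (299,231). I'll keep feeling for the floor.

>>> {"op": "play_rows", "data": {
  "steps": [
    [[0,0,0.001,0,0,0,1],[0,0,0,0,0,0,1],[0,0,0,0,0,0,1]]
  ]
}}

```text
time: 18.93
tcp_pos: [0.6305, -0.0124, 0.1961]
orientation: [0.325, 0.946, 0.0, 0.001]
wrist_force: [-1.8, 0.5, 3.9]
opening: 0.321
```

>>> {"op": "play_rows", "data": {
  "steps": [
    [[0,0,0.001,0,0,0,1],[0,0,0,0,0,0,1],[0,0,0,0,0,0,1]]
  ]
}}

```text
time: 19.18
tcp_pos: [0.6306, -0.0124, 0.196]
orientation: [0.325, 0.946, 0.0, 0.001]
wrist_force: [-3.0, -0.4, 6.1]
opening: 0.322
```

>>> {"op": "play_rows", "data": {
  "steps": [
    [[0,0,0.001,0,0,0,1],[0,0,0,0,0,0,1],[0,0,0,0,0,0,1]]
  ]
}}

```text
time: 19.43
tcp_pos: [0.6307, -0.0125, 0.1959]
orientation: [0.325, 0.946, 0.0, 0.002]
wrist_force: [-3.7, 0.2, 9.7]
opening: 0.322
```

Run:
```python
from h import *
a=np.radians(52)
for z in(.123,.1195):
  for side in(-1,1):
    for off in(6,9):
      p=np.array([.6302+(-12*np.cos(a)-side*off*np.sin(a))/1e3,-.0123+(-12*np.sin(a)+side*off*np.cos(a))/1e3,z]);print(z,side*off,w2p('scene',p).round(1)+[0,2.5])
for tcp,t,ps,o in(((.5946,.2612,.2307),(0.8e-3,.2e-3),140.9,'s5 402,256.5'),((.628,-.0117,.2264),(-6.8e-3,1.1e-3),51.8,'s6 300,223.5')):
  for off in(.0856,.0821):
    q=np.radians(ps);r=[]
    for e in(-9,0,9):
      p=np.array(tcp)+[t[0]*off+e/1e3*np.cos(q),t[1]*off+e/1e3*np.sin(q),-off];r.append((w2p('scene',p)+[0,2.5]).round(1).tolist())
    print(o,off,r)
def S(x,y,z):
  b=np.radians(-3.6);return w2p('scene',(.6302+(x*np.cos(b)-y*np.sin(b))/1e3,-.0123+(x*np.sin(b)+y*np.cos(b))/1e3,z/1e3)).round(1)
print('armfront',S(18,-16,92),'obs 291.4 240.4 (s4)', 'col',S(25,88,92),'obs 318.1 257.9')
d=cv2.imread('pics/s4.png');cv2.imwrite('pics/x.png',d)
# blade/driver rows in s5 and head rows in s4: column brightness profiles
g=cv2.imread('pics/s5.png',0);print('s5 col x=245..',[int(v) for v in g[330:420:5,245]])
```

```text
0.123 -6 [296.3 227.1]
0.123 -9 [295.1 227.3]
0.123 6 [301.  226.5]
0.123 9 [302.2 226.4]
0.1195 -6 [296.3 228.3]
0.1195 -9 [295.2 228.4]
0.1195 6 [301.1 227.7]
0.1195 9 [302.3 227.6]
s5 402,256.5 0.0856 [[397.2, 257.0], [401.1, 256.5], [405.0, 256.0]]
s5 402,256.5 0.0821 [[397.3, 255.7], [401.2, 255.2], [405.1, 254.8]]
s6 300,223.5 0.0856 [[299.6, 221.0], [300.2, 222.9], [300.9, 224.8]]
s6 300,223.5 0.0821 [[299.6, 219.8], [300.2, 221.7], [300.8, 223.6]]
armfront [290.3 237.8] obs 291.4 240.4 (s4) col [318.2 255.5] obs 318.1 257.9
s5 col x=245.. [81, 78, 82, 87, 86, 85, 86, 86, 81, 86, 100, 132, 184, 207, 170, 122, 109, 107]
```

>>> {"op": "play_rows", "data": {
  "steps": [
    [[0,0,-0.0035,0,0,0,1],[0,0,0,0,0,-0.06,1],[0,0,0,0,0,-0.06,1],[0,0,0,0,0,-0.06,1],[0,0,0,0,0,-0.06,1],[0,0,0,0,0,0,1],[0,0,0,0,0,0,1]]
  ]
}}

```text
time: 20.02
tcp_pos: [0.6301, -0.0123, 0.1962]
orientation: [0.21, 0.978, 0.0, 0.0]
wrist_force: [0.3, 0.1, -1.0]
opening: 0.32
```

Run:
```python
from h import *
plan((630,-12.3,197,52))
```

```text
t 20.02 tcp [630.1 -12.3 196.2] psi 65.74 tilt [0.8 0.1] open 27.2 F [ 0.3  0.1 -1. ] M [ 0.007  0.044 -0.004] q6 -1.3
shift 0.1 -0.0 -0.8 norm 1.0 turn 0.24
```

>>> {"op": "play_rows", "data": {
  "steps": [
    [[0,0,-0.0003,0,0,-0.06,1],[0,0,-0.0003,0,0,-0.06,1],[0,0,-0.0003,0,0,-0.06,1],[0,0,-0.0003,0,0,-0.06,1],[0,0,0,0,0,0,1],[0,0,0,0,0,0,1]]
  ]
}}

```text
time: 20.52
tcp_pos: [0.6298, -0.0124, 0.1969]
orientation: [0.092, 0.996, -0.0, -0.0]
wrist_force: [0.6, 0.7, -3.4]
opening: 0.321
```

Run:
```python
from h import *
plan((630,-12.3,197,52))
```

```text
t 20.52 tcp [629.8 -12.4 196.9] psi 79.44 tilt [-0.1 -0.1] open 27.3 F [ 0.6  0.7 -3.4] M [-0.133 -0.013 -0.081] q6 -1.54
shift -0.2 0.2 -0.1 norm 0.0 turn 0.479
```

>>> {"op": "play_rows", "data": {
  "steps": [
    [[0,0,-0.0003,0,0,-0.06,1],[0,0,-0.0003,0,0,-0.06,1],[0,0,-0.0003,0,0,-0.06,1],[0,0,0,0,0,0,1]]
  ]
}}

```text
time: 20.85
tcp_pos: [0.6302, -0.0126, 0.1986]
orientation: [0.001, 1.0, -0.0, 0.001]
wrist_force: [0.1, -1.2, -1.8]
opening: 0.321
```

Run:
```python
from h import *
plan((630,-12.3,197,52))
```

```text
t 20.85 tcp [630.2 -12.6 198.6] psi 89.84 tilt [ 1.  -0.5] open 27.3 F [ 0.1 -1.2 -1.8] M [-0.176  0.031 -0.04 ] q6 -1.72
shift 0.2 0.3 1.6 norm 2.0 turn 0.66
```

>>> {"op": "play_rows", "data": {
  "steps": [
    [[0,0,-0.0003,0,0,-0.06,1],[0,0,-0.0003,0,0,-0.06,1],[0,0,-0.0003,0,0,-0.06,1],[0,0,0,0,0,0,1]]
  ]
}}

```text
time: 21.18
tcp_pos: [0.6304, -0.0127, 0.1998]
orientation: [-0.088, 0.996, -0.0, 0.001]
wrist_force: [0.6, -1.4, -2.7]
opening: 0.321
```

Run:
```python
from h import *
plan((630,-12.3,197,52))
```

```text
t 21.18 tcp [630.4 -12.7 199.8] psi 100.1 tilt [ 1.9 -0.8] open 27.2 F [ 0.6 -1.4 -2.7] M [-0.317 -0.062 -0.093] q6 -1.9
shift 0.4 0.5 2.8 norm 3.0 turn 0.84
```

The screw turns freely upward, so it did not start at 0. Three cues agree on a start of about 124° (2.17 rad, 3.5 mm):
- the floor height found by contact
- the camera height of the head
- the slot direction relative to the stand

The target is one full turn from zero: slot back along the stand's x, slot floor at TCP z≈189.6. Turning clockwise.

>>> {"op": "play_rows", "data": {
  "steps": [
    [[0,0,0.0002,0,0,0.06,1],[0,0,0.0002,0,0,0.12,1],[0,0,0.0002,0,0,0.12,1],[0,0,0.0002,0,0,0.12,1],[0,0,0.0002,0,0,0.12,1],[0,0,0.0002,0,0,0.12,1],[0,0,0.0002,0,0,0.12,1],[0,0,0.0002,0,0,0.12,1],[0,0,0.0002,0,0,0.12,1],[0,0,0.0002,0,0,0.12,1],[0,0,0.0002,0,0,0.12,1],[0,0,0.0002,0,0,0.06,1]]
  ]
}}

```text
time: 22.18
tcp_pos: [0.6304, -0.0111, 0.1979]
orientation: [0.544, 0.839, 0.001, 0.0]
wrist_force: [-0.6, 2.5, -0.3]
opening: 0.322
```

Run:
```python
from h import *
plan((630.2,-12.3,194,-73))
```

```text
t 22.18 tcp [630.4 -11.1 197.9] psi 24.1 tilt [1.9 2.3] open 27.4 F [-0.6  2.5 -0.3] M [0.498 0.121 0.076] q6 -0.58
shift -1.0 -0.7 3.9 norm 4.0 turn 1.695
```

>>> {"op": "play_rows", "data": {
  "steps": [
    [[0,0,0.0003,0,0,0.06,1],[0,0,0.0003,0,0,0.12,1],[0,0,0.0003,0,0,0.12,1],[0,0,0.0003,0,0,0.12,1],[0,0,0.0003,0,0,0.12,1],[0,0,0.0003,0,0,0.12,1],[0,0,0.0003,0,0,0.12,1],[0,0,0.0003,0,0,0.12,1],[0,0,0.0003,0,0,0.12,1],[0,0,0.0003,0,0,0.12,1],[0,0,0.0003,0,0,0.12,1],[0,0,0.0003,0,0,0.12,1]]
  ]
}}

```text
time: 23.18
tcp_pos: [0.6322, -0.0091, 0.1957]
orientation: [0.954, 0.301, 0.004, -0.002]
wrist_force: [3.1, 6.4, 1.8]
opening: 0.317
```

>>> {"op": "play_rows", "data": {
  "steps": [
    [[0,0,0,0,0,0.12,1],[0,0,0,0,0,0.12,1],[0,0,0,0,0,0.06,1],[0,0,0,0,0,0,1],[0,0,0,0,0,0,1]]
  ]
}}

```text
time: 23.6
tcp_pos: [0.6325, -0.0092, 0.1954]
orientation: [0.987, 0.158, 0.004, -0.002]
wrist_force: [3.1, 6.3, 0.2]
opening: 0.323
```

Run:
```python
from h import *
plan((630.2,-12.3,194,-59))
```

```text
t 23.6 tcp [632.5  -9.2 195.4] psi -71.86 tilt [7.7 5.7] open 27.5 F [3.1 6.3 0.2] M [ 1.432 -0.739  0.07 ] q6 1.1
shift -3.2 2.2 1.4 norm 4.0 turn -0.224
```

Side force has built up to about 7 N, so the driver axis is somewhat offset in the grip. I'll back off the play and unload sideways before lifting.

>>> {"op": "play_rows", "data": {
  "steps": [
    [[0.001,-0.0007,0,0,0,-0.08,1],[0.001,-0.0007,0,0,0,-0.08,1],[0.0005,-0.0004,0,0,0,-0.08,1],[0,0,0,0,0,0,1],[0,0,0,0,0,0,1],[0,0,0,0,0,0,1]]
  ]
}}

```text
time: 24.1
tcp_pos: [0.6325, -0.0092, 0.1944]
orientation: [0.961, 0.275, 0.002, -0.0]
wrist_force: [1.6, 2.4, 1.0]
opening: 0.32
```

Run:
```python
from h import *
plan((630.2,-12.3,194,-59))
grab('scene','s8',270,195,60,60,9)
```

```text
t 24.1 tcp [632.5  -9.2 194.4] psi -58.09 tilt [3.2 1. ] open 27.2 F [1.6 2.4 1. ] M [ 0.435 -0.303  0.017] q6 0.86
shift -3.6 1.4 0.4 norm 4.0 turn 0.016
```

View pics/s8.png

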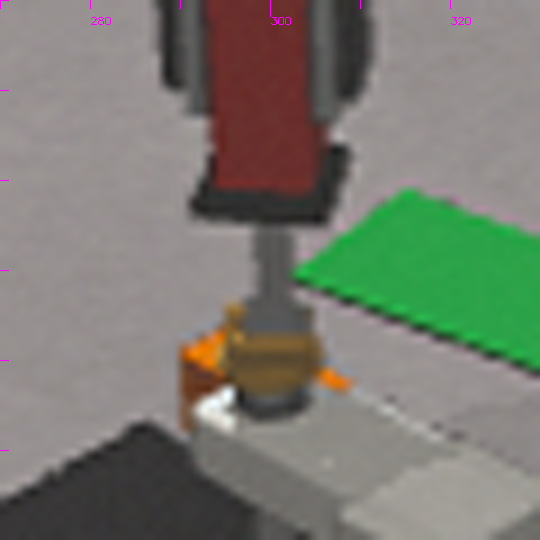

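The blade sits centred in the slot at (300,231), now seen broadside. I'll continue the stroke with a small sideways compensation for the grip offset.

>>> {"op": "play_rows", "data": {
  "steps": [
    [[0.0005,0,0.0002,0,0,0.1,1],[0,0.0002,0.0002,0,0,0.12,1],[0,0.0002,0.0002,0,0,0.12,1],[0,0.0002,0.0002,0,0,0.12,1],[0,0.0002,0.0002,0,0,0.12,1],[0,0.0002,0.0002,0,0,0.12,1],[0,0.0002,0.0002,0,0,0.12,1],[0,0.0002,0.0002,0,0,0.12,1],[0,0,0,0,0,0,1]]
  ]
}}

```text
time: 24.9
tcp_pos: [0.6344, -0.0104, 0.1933]
orientation: [0.982, -0.191, 0.003, -0.001]
wrist_force: [4.9, 2.7, 1.5]
opening: 0.322
```

Run:
```python
from h import *
plan((630.2,-12.3,191,-167))
```

```text
t 24.9 tcp [634.4 -10.4 193.3] psi -111.99 tilt [6.8 1. ] open 27.4 F [4.9 2.7 1.5] M [ 0.754 -1.01   0.012] q6 1.8
shift -3.2 3.4 2.3 norm 5.0 turn 0.96
```

>>> {"op": "play_rows", "data": {
  "steps": [
    [[0.0012,-0.0012,0.0002,0,0,0.08,1],[0,0.0002,0.0002,0,0,0.12,1],[0,0.0002,0.0002,0,0,0.12,1],[0,0.0002,0.0002,0,0,0.12,1],[0,0.0002,0.0002,0,0,0.12,1],[0,0.0002,0.0002,0,0,0.12,1],[0,0.0002,0.0002,0,0,0.12,1],[0,0.0002,0.0002,0,0,0.12,1],[0,0,0,0,0,0.04,1],[0,0,0,0,0,0,1],[0,0,0,0,0,0,1]]
  ]
}}

```text
time: 25.82
tcp_pos: [0.6343, -0.0118, 0.1916]
orientation: [0.784, -0.62, 0.002, -0.001]
wrist_force: [2.4, -1.3, 2.2]
opening: 0.321
```

Run:
```python
from h import *
plan((630.2,-12.3,191,-167))
grab('scene','s9',270,205,50,50,11)
```

```text
t 25.82 tcp [634.3 -11.8 191.6] psi -166.65 tilt [ 4.8 -1.5] open 27.3 F [ 2.4 -1.3  2.2] M [-0.011 -0.976  0.047] q6 2.75
shift -0.5 4.1 0.6 norm 4.0 turn 0.006
```

View pics/s9.png

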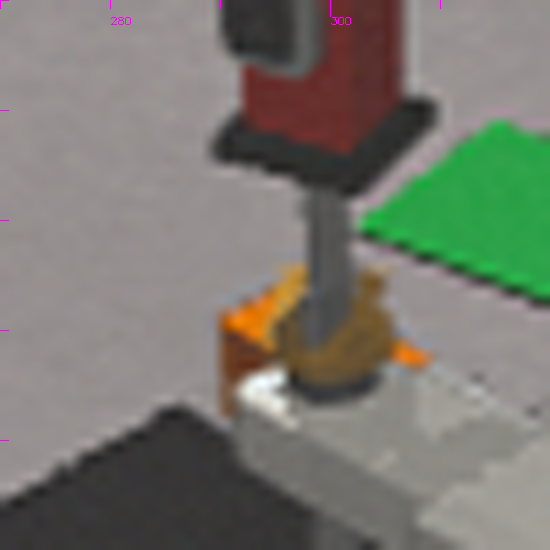

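>>> {"op": "play_rows", "data": {
  "steps": [
    [[0,0,0.001,0,0,-0.06,1],[0,0,0,0,0,-0.06,1],[0,0,0,0,0,-0.04,1],[0,0,0,0,0,0,1]]
  ]
}}

```text
time: 26.2
tcp_pos: [0.6332, -0.0119, 0.1905]
orientation: [0.831, -0.556, 0.001, 0.0]
wrist_force: [1.4, -1.9, 5.3]
opening: 0.319
```

>>> {"op": "play_rows", "data": {
  "steps": [
    [[0,0,0.001,0,0,0,1],[0,0,0,0,0,0,1],[0,0,0,0,0,0,1]]
  ]
}}

```text
time: 26.45
tcp_pos: [0.6333, -0.0119, 0.1905]
orientation: [0.831, -0.557, 0.002, 0.0]
wrist_force: [-0.4, -0.6, 8.6]
opening: 0.322
```

>>> {"op": "play_rows", "data": {
  "steps": [
    [[0,0,0.001,0,0,0,1],[0,0,0,0,0,0,1],[0,0,0,0,0,0,1]]
  ]
}}

```text
time: 26.7
tcp_pos: [0.6334, -0.012, 0.1904]
orientation: [0.831, -0.557, 0.002, 0.0]
wrist_force: [-0.8, -1.5, 11.9]
opening: 0.326
```

Run:
```python
from h import *
plan((630.2,-12.3,191,-167))
```

```text
t 26.7 tcp [633.4 -12.  190.4] psi -157.63 tilt [ 2.8 -2. ] open 27.7 F [-0.8 -1.5 11.9] M [-0.327  0.262 -0.036] q6 2.6
shift -0.9 3.1 -0.6 norm 3.0 turn 0.163
```

Floor contact at 190.5 gives a screw angle of about 327°, or roughly 1.1 mm of push-up. For margin I'll add about 28° more: lift, turn back half a turn, re-enter (shifted for the measured grip offset), and finish.

>>> {"op": "play_rows", "data": {
  "steps": [
    [[0,0,-0.003,0,0,0,1],[0,0,-0.01,0,0,0,1],[0,0,-0.01,0,0,0,1],[0,0,-0.01,0,0,-0.1,1],[0,0,0,0,0,-0.12,1],[0,0,0,0,0,-0.12,1],[0,0,0,0,0,-0.12,1],[0,0,0,0,0,-0.12,1],[0,0,0,0,0,-0.12,1],[0,0,0,0,0,-0.12,1],[0,0,0,0,0,-0.12,1],[0,0,0,0,0,-0.12,1]]
  ]
}}

```text
time: 27.7
tcp_pos: [0.6317, -0.0104, 0.22]
orientation: [0.998, -0.057, -0.001, -0.001]
wrist_force: [-1.3, -0.0, -1.3]
opening: 0.323
```

>>> {"op": "play_rows", "data": {
  "steps": [
    [[0,0,0,0,0,-0.12,1],[0,0,0,0,0,-0.12,1],[0,0,0,0,0,-0.12,1],[0,0,0,0,0,-0.12,1],[0,0,0,0,0,-0.12,1],[0,0,0,0,0,-0.12,1],[0,0,0,0,0,-0.12,1],[0,0,0,0,0,-0.12,1],[0,0,0,0,0,-0.12,1],[0,0,0,0,0,-0.12,1],[0,0,0,0,0,-0.12,1],[0,0,0,0,0,-0.12,1]]
  ]
}}

```text
time: 28.7
tcp_pos: [0.6317, -0.0104, 0.22]
orientation: [0.788, 0.615, -0.001, -0.001]
wrist_force: [0.4, -0.2, -1.4]
opening: 0.319
```

>>> {"op": "play_rows", "data": {
  "steps": [
    [[0,0,0,0,0,-0.12,1],[0,0,0,0,0,-0.12,1],[0,0,0,0,0,-0.12,1],[0,0,0,0,0,-0.12,1],[0,0,0,0,0,-0.12,1],[0,0,0,0,0,-0.12,1],[0,0,0,0,0,0,1],[0,0,0,0,0,0,1]]
  ]
}}

```text
time: 29.37
tcp_pos: [0.6321, -0.0106, 0.2201]
orientation: [0.525, 0.851, 0.0, -0.001]
wrist_force: [0.7, -0.7, -1.4]
opening: 0.321
```

Run:
```python
from h import *
plan((629.3,-10.2,198,27))
```

```text
t 29.37 tcp [632.1 -10.6 220.1] psi 26.71 tilt [-1.   0.7] open 27.3 F [ 0.7 -0.7 -1.4] M [-0.025  0.042 -0.013] q6 -0.62
shift 1.6 -2.4 22.1 norm 22.0 turn -0.005
```

>>> {"op": "play_rows", "data": {
  "steps": [
    [[0.0016,-0.0024,0.006,0,0,0,1],[0,0,0.006,0,0,0,1],[0,0,0.006,0,0,0,1],[0,0,0,0,0,0,1],[0,0,0,0,0,0,1],[0,0,0,0,0,0,1]]
  ]
}}

```text
time: 29.87
tcp_pos: [0.6301, -0.0108, 0.2024]
orientation: [0.524, 0.852, 0.0, 0.0]
wrist_force: [1.1, -0.1, -1.5]
opening: 0.323
```

>>> {"op": "play_rows", "data": {
  "steps": [
    [[0,0,0.001,0,0,0,1],[0,0,0.001,0,0,0,1],[0,0,0.001,0,0,0,1],[0,0,0.001,0,0,0,1],[0,0,0,0,0,0,1],[0,0,0,0,0,0,1]]
  ]
}}

```text
time: 30.37
tcp_pos: [0.6301, -0.0108, 0.1985]
orientation: [0.523, 0.852, 0.0, 0.001]
wrist_force: [-0.2, 0.5, -1.6]
opening: 0.321
```

>>> {"op": "play_rows", "data": {
  "steps": [
    [[0,0,0.001,0,0,0,1],[0,0,0.001,0,0,0,1],[0,0,0.001,0,0,0,1],[0,0,0,0,0,0,1],[0,0,0,0,0,0,1]]
  ]
}}

```text
time: 30.78
tcp_pos: [0.6301, -0.0107, 0.1954]
orientation: [0.523, 0.852, 0.0, 0.0]
wrist_force: [-0.6, 0.2, -1.7]
opening: 0.325
```

Run:
```python
from h import *
plan((629.3,-10.2,192,27))
```

```text
t 30.78 tcp [630.1 -10.7 195.4] psi 26.87 tilt [ 1.1 -0.1] open 27.6 F [-0.6  0.2 -1.7] M [0.029 0.02  0.057] q6 -0.62
shift 0.8 -0.5 3.4 norm 4.0 turn -0.002
```

>>> {"op": "play_rows", "data": {
  "steps": [
    [[0.0003,0,0.001,0,0,0,1],[0,0,0.001,0,0,0,1],[0,0,0.0008,0,0,0,1],[0,0,0,0,0,0,1],[0,0.0001,0.0001,0,0,0.1,1],[0,0.0001,0.0001,0,0,0.1,1],[0,0.0001,0.0001,0,0,0.1,1],[0,0.0001,0.0002,0,0,0.1,1],[0,0.0001,0.0002,0,0,0.1,1],[0,0.0001,0.0002,0,0,0.1,1],[0,0.0001,0.0002,0,0,0.1,1],[0,0,0,0,0,0.07,1]]
  ]
}}

```text
time: 31.78
tcp_pos: [0.6308, -0.0096, 0.1918]
orientation: [0.806, 0.591, 0.001, -0.0]
wrist_force: [0.1, 2.3, -1.1]
opening: 0.322
```

>>> {"op": "play_rows", "data": {
  "steps": [
    [[0,0,0,0,0,0,1],[0,0,0,0,0,0,1]]
  ]
}}

```text
time: 31.95
tcp_pos: [0.6308, -0.0096, 0.1918]
orientation: [0.805, 0.594, 0.001, -0.0]
wrist_force: [-0.7, 2.1, 0.4]
opening: 0.316
```

Run:
```python
from h import *
plan((629.3,-10.2,190,-17.6))
```

```text
t 31.95 tcp [630.8  -9.6 191.8] psi -17.13 tilt [1.7 1.2] open 26.9 F [-0.7  2.1  0.4] M [ 0.594 -0.031  0.075] q6 0.15
shift -1.0 -1.3 1.8 norm 2.0 turn 0.008
```

>>> {"op": "play_rows", "data": {
  "steps": [
    [[0,0,0,0,0,-0.08,1],[0,0,0.001,0,0,-0.08,1],[0,0,0.001,0,0,0,1],[0,0,0,0,0,0,1],[0,0,0,0,0,0,1]]
  ]
}}

```text
time: 32.37
tcp_pos: [0.6308, -0.0101, 0.1898]
orientation: [0.755, 0.655, 0.001, 0.0]
wrist_force: [0.5, 1.9, -0.0]
opening: 0.32
```

>>> {"op": "play_rows", "data": {
  "steps": [
    [[0,0,0.001,0,0,0,1],[0,0,0,0,0,0,1],[0,0,0,0,0,0,1]]
  ]
}}

```text
time: 32.62
tcp_pos: [0.6309, -0.0102, 0.1897]
orientation: [0.755, 0.655, 0.001, 0.001]
wrist_force: [-1.9, 3.4, 6.0]
opening: 0.32
```

Run:
```python
from h import *
plan((629.3,-10.2,190,-17.6))
```

```text
t 32.62 tcp [630.9 -10.2 189.7] psi -8.1 tilt [2.1 0.2] open 27.2 F [-1.9  3.4  6. ] M [0.627 0.503 0.024] q6 -0.01
shift -0.3 -1.6 -0.3 norm 2.0 turn 0.166
```

The floor is now at 189.7, 6.4 mm below the start, so the screw is at about 355° and the push-up is about 1.9 mm. Next I'll lift the driver and take it back.

>>> {"op": "play_rows", "data": {
  "steps": [
    [[0,0,-0.005,0,0,0,1],[0,0,-0.01,0,0,0,1],[0,0,-0.012,0,0,0,1],[0,0,-0.013,0,0,-0.1,1],[0,0,0,0,0,-0.12,1],[0,0,0,0,0,-0.12,1],[0,0,0,0,0,-0.12,1],[0,0,0,0,0,-0.12,1],[0,0,0,0,0,-0.12,1],[0,0,0,0,0,-0.12,1],[0,0,0,0,0,-0.12,1],[0,0,0,0,0,-0.12,1]]
  ]
}}

```text
time: 33.62
tcp_pos: [0.6312, -0.0111, 0.2299]
orientation: [0.318, 0.948, -0.0, 0.002]
wrist_force: [-0.1, -0.1, -1.9]
opening: 0.319
```

>>> {"op": "play_rows", "data": {
  "steps": [
    [[0,0,0,0,0,-0.12,1],[0,0,0,0,0,-0.12,1],[0,0,0,0,0,-0.12,1],[0,0,0,0,0,-0.12,1],[0,0,0,0,0,-0.12,1],[0,0,0,0,0,-0.12,1],[0,0,0,0,0,-0.12,1],[0,0,0,0,0,-0.12,1],[0,0,0,0,0,-0.12,1],[0,0,0,0,0,-0.12,1],[0,0,0,0,0,-0.12,1],[0,0,0,0,0,-0.12,1]]
  ]
}}

```text
time: 34.62
tcp_pos: [0.6312, -0.0111, 0.2299]
orientation: [-0.387, 0.922, -0.001, 0.001]
wrist_force: [0.2, -0.6, -0.5]
opening: 0.324
```

>>> {"op": "play_rows", "data": {
  "steps": [
    [[0,0,0,0,0,-0.1,1],[0,0,0,0,0,0,1],[0,0,0,0,0,0,1]]
  ]
}}

```text
time: 34.87
tcp_pos: [0.6311, -0.0109, 0.2295]
orientation: [-0.428, 0.904, -0.001, 0.001]
wrist_force: [0.1, -0.3, -1.1]
opening: 0.317
```

Run:
```python
from h import *
plan((595,261.3,225,140.9))
im=bot.read_camera('top');cv2.imwrite('pics/t10.png',im[:,:,::-1]);cv2.imwrite('pics/s10.png',bot.read_camera('scene')[:,:,::-1])
```

```text
t 34.87 tcp [631.1 -10.9 229.5] psi 140.72 tilt [ 2.7 -1. ] open 26.9 F [ 0.1 -0.3 -1.1] M [ 0.003  0.062 -0.016] q6 -2.61
shift -187.9 200.2 4.5 norm 275.0 turn -0.003
```

>>> {"op": "play_rows", "data": {
  "steps": [
    [[-0.0188,0.02,0,0,0,0,1],[-0.0188,0.02,0,0,0,0,1],[-0.0188,0.02,0,0,0,0,1],[-0.0188,0.02,0,0,0,0,1],[-0.0188,0.02,0,0,0,0,1],[-0.0188,0.02,0,0,0,0,1],[-0.0188,0.02,0,0,0,0,1],[-0.0188,0.02,0,0,0,0,1],[-0.0188,0.02,0,0,0,0,1],[-0.0187,0.02,0,0,0,0,1],[0,0,0,0,0,0,1],[0,0,0,0,0,0,1]]
  ]
}}

```text
time: 35.97
tcp_pos: [0.5936, 0.263, 0.2286]
orientation: [-0.43, 0.903, -0.001, 0.001]
wrist_force: [-0.6, 0.0, -1.2]
opening: 0.319
```

Run:
```python
from h import *
plan((594.6,261.2,230.7,140.9))
im=bot.read_camera('scene');grab('scene','s11',376,218,50,55,10,im)
a=cv2.imread('pics/s5.png',0);b=cv2.imread('pics/s11.png',0)
T=a[140:385,170:390].astype(np.float32)  # flange+blade of s5
for nm,(r0,r1,c0,c1) in dict(flange=(135,245,165,390),blade=(300,390,210,320)).items():
    t=a[r0:r1,c0:c1];m=cv2.matchTemplate(b,t,cv2.TM_CCOEFF_NORMED);_,v,_,l=cv2.minMaxLoc(m);print(nm,v,(l[0]-c0)/10,(l[1]-r0)/10,'px shift')
```

```text
t 35.97 tcp [593.6 263.  228.6] psi 140.99 tilt [ 1.7 -0.6] open 27.1 F [-0.6  0.  -1.2] M [-0.028 -0.008 -0.009] q6 -2.18
shift 0.7 -1.9 -2.1 norm 3.0 turn 0.002
flange 0.9673278331756592 0.8 0.8 px shift
blade 0.9269829988479614 0.5 0.3 px shift
```

>>> {"op": "play_rows", "data": {
  "steps": [
    [[0.0004,-0.002,0,0,0,0,1],[0,0,0.02,0,0,0,1],[0,0,0.025,0,0,0,1],[0,0,0.02,0,0,0,1],[0,0,0.01,0,0,0,1],[0,0,0,0,0,0,1],[0,0,0,0,0,0,1]]
  ]
}}

```text
time: 36.6
tcp_pos: [0.5957, 0.259, 0.1535]
orientation: [-0.429, 0.903, -0.0, 0.0]
wrist_force: [-0.3, 0.3, 0.3]
opening: 0.32
```

Run:
```python
from h import *
plan((595.2,261.3,92.5,140.9))
```

```text
t 36.6 tcp [595.7 259.  153.5] psi 140.8 tilt [ 0.8 -0.5] open 27.2 F [-0.3  0.3  0.3] M [ 0.009 -0.021 -0.068] q6 -2.18
shift -1.5 1.8 61.0 norm 61.0 turn -0.002
```

>>> {"op": "play_rows", "data": {
  "steps": [
    [[-0.0012,0.0015,0,0,0,0,1],[0,0,0.004,0,0,0,1],[0,0,0.006,0,0,0,1],[0,0,0.006,0,0,0,1],[0,0,0.006,0,0,0,1],[0,0,0,0,0,0,1]]
  ]
}}

```text
time: 37.1
tcp_pos: [0.5937, 0.2616, 0.1295]
orientation: [-0.43, 0.903, -0.0, -0.001]
wrist_force: [-1.0, -0.4, -0.9]
opening: 0.319
```

Run:
```python
from h import *
plan((595.2,261.3,92.5,140.9))
```

```text
t 37.1 tcp [593.7 261.6 129.5] psi 140.9 tilt [-2.  -1.1] open 27.1 F [-1.  -0.4 -0.9] M [0.022 0.01  0.014] q6 -2.18
shift -0.8 -1.3 37.0 norm 37.0 turn -0.0
```

>>> {"op": "play_rows", "data": {
  "steps": [
    [[-0.0004,-0.0007,0.006,0,0,0,1],[0,0,0.006,0,0,0,1],[0,0,0.006,0,0,0,1],[0,0,0.006,0,0,0,1],[0,0,0.006,0,0,0,1],[0,0,0.004,0,0,0,1],[0,0,0.0025,0,0,0,1],[0,0,0,0,0,0,1],[0,0,0,0,0,0,1]]
  ]
}}

```text
time: 37.85
tcp_pos: [0.5959, 0.2618, 0.095]
orientation: [-0.43, 0.903, -0.0, 0.001]
wrist_force: [0.1, 0.4, -1.3]
opening: 0.317
```

Run:
```python
from h import *
plan((595.2,261.3,91.6,140.9))
```

```text
t 37.85 tcp [595.9 261.8  95. ] psi 140.89 tilt [ 1.3 -0.1] open 26.9 F [ 0.1  0.4 -1.3] M [ 0.001 -0.023  0.03 ] q6 -2.18
shift 0.8 0.2 3.4 norm 4.0 turn -0.0
```

>>> {"op": "play_rows", "data": {
  "steps": [
    [[0,0,0.0026,0,0,0,1],[0,0,0,0,0,0,1],[0,0,0,0,0,0,0.3],[0,0,0,0,0,0,-1],[0,0,0,0,0,0,-1],[0,0,0,0,0,0,-1],[0,0,0,0,0,0,-1],[0,0,-0.02,0,0,0,-1],[0,0,-0.025,0,0,0,-1],[0,0,-0.025,0,0,0,-1],[0,0,-0.025,0,0,0,-1],[0,0,-0.015,0,0,0,-1]]
  ]
}}

```text
time: 38.85
tcp_pos: [0.5971, 0.2622, 0.2062]
orientation: [-0.43, 0.903, -0.001, 0.003]
wrist_force: [0.8, -0.5, 0.7]
opening: 1.004
```

Run:
```python
from h import *
plan((625.9,-92.3,200,-3.6),(625.9,-92.3,24,-3.6))
S=bot.read_camera('scene');T=bot.read_camera('top')
a=cv2.resize(S[200:282,240:350],None,fx=3.6,fy=3.6,interpolation=2);b=cv2.resize(S[235:317,360:470],None,fx=3.6,fy=3.6,interpolation=2)
c=cv2.resize(T[210:290,300:455],None,fx=5.1,fy=5.1,interpolation=2)
o=np.vstack([np.hstack([a,b])[:,:790],c[:300,:790]]);cv2.imwrite('pics/c11.png',o[:,:,::-1]);print(o.shape,c.shape)
old=cv2.imread('pics/s4.png')
```

```text
t 38.85 tcp [597.1 262.2 206.2] psi 140.89 tilt [6.1 1.2] open 85.3 F [ 0.8 -0.5  0.7] M [ 0.026 -0.05   0.015] q6 -2.18
shift 256.9 -245.9 6.2 norm 356.0 turn 2.522
shift 0.0 0.0 176.0 norm 176.0 turn 0.0
(595, 790, 3) (408, 790, 3)
```

View pics/c11.png

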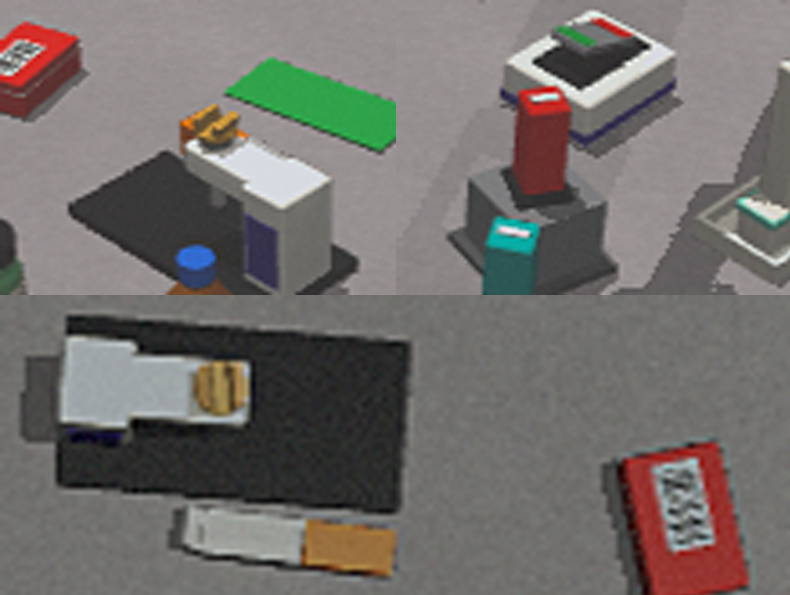

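The block was knocked off the plate and now lies on the bench just beside it: orange end at c11 (350,548), nose to the left. The blade views show this happened before I turned the screw. The driver hangs properly in its stand.

The screw is already at about 1.9 mm engagement and the nose has a bevelled lead-in, so I can slide the block back under the sprung tip and check it there.

Run:
```python
from h import *
im=bot.read_camera('top')
h=cv2.cvtColor(np.ascontiguousarray(im),cv2.COLOR_RGB2HSV)
m=((h[...,0]>8)&(h[...,0]<22)&(h[...,1]>130)&(h[...,2]>90)).astype(np.uint8);m[:245]=0;m[300:]=0;m[:,:330]=0;m[:,400:]=0
c=max(cv2.findContours(m,0,2)[0],key=cv2.contourArea);r=cv2.minAreaRect(c);print(r)
def q(P,z):
    P=np.array([p2w("top",u,v,z) for u,v in P])[:,:2]*1000
    print(P.mean(0).round(1),[(round(float(np.hypot(*(P[(i+1)%4]-P[i]))),1),round(float(np.degrees(np.arctan2(*(P[(i+1)%4]-P[i])[::-1]))),1)) for i in range(4)])
q(cv2.boxPoints(r),.026)
q([(300+x/5.1,210+(y-295)/5.1) for x,y in[(307,519),(397,526),(392,577),(302,568)]],.026)
q([(300+x/5.1,210+(y-295)/5.1) for x,y in[(66,316),(411,341),(400,512),(57,487)]],.01)
```

```text
((367.876953125, 258.9846496582031), (17.3648624420166, 8.6824312210083), 7.125016689300537)
[552.6 -86.5] [(25.4, -6.5), (50.5, -96.2), (25.3, 173.2), (50.4, 83.9)]
[551.1 -88.4] [(51.5, -93.5), (29.3, 174.8), (51.4, 85.3), (28.2, -5.2)]
[629.  -21.7] [(201.3, -93.2), (100.2, 176.7), (198.6, 86.8), (100.3, -1.8)]
```

```bash
python3 -c "
from h import *
plan((551,-93.5,190,-5),(551,-93.5,21,-5))"
```

```text
t 39.0 tcp [596.9 262.1 204.4] psi 140.89 tilt [5.5 1. ] open 84.8 F [ 0.1 -0.3 -0.5] M [-0.033  0.028 -0.009] q6 -2.18
shift 304.8 -188.7 14.4 norm 359.0 turn 2.546
shift 0.0 0.0 169.0 norm 169.0 turn 0.0
```

>>> {"op": "play_rows", "data": {
  "steps": [
    [[0,0,0,0,0,0.12,-1],[0,0,0,0,0,0.12,-1],[0,0,0,0,0,0.12,-1],[0,0,0,0,0,0.12,-1],[0,0,0,0,0,0.12,-1],[0,0,0,0,0,0.12,-1],[0,0,0,0,0,0.12,-1],[0,0,0,0,0,0.12,-1],[0,0,0,0,0,0.12,-1],[0,0,0,0,0,0.12,-1],[0,0,0,0,0,0.12,-1],[0,0,0,0,0,0.12,-1]]
  ]
}}

```text
time: 40.0
tcp_pos: [0.5943, 0.2613, 0.1995]
orientation: [0.275, 0.961, -0.001, -0.001]
wrist_force: [0.5, -0.3, 0.1]
opening: 0.996
```

>>> {"op": "play_rows", "data": {
  "steps": [
    [[0,0,0,0,0,0.12,-1],[0,0,0,0,0,0.12,-1],[0,0,0,0,0,0.12,-1],[0,0,0,0,0,0.12,-1],[0,0,0,0,0,0.12,-1],[0,0,0,0,0,0.12,-1],[0,0,0,0,0,0.12,-1],[0,0,0,0,0,0.12,-1],[0,0,0,0,0,0.12,-1],[0,0,0,0,0,0.02,-1],[0,0,0,0,0,0,-1]]
  ]
}}

```text
time: 40.92
tcp_pos: [0.5947, 0.2614, 0.2003]
orientation: [0.735, 0.679, -0.001, -0.0]
wrist_force: [-0.5, -0.8, 0.3]
opening: 0.999
```

```bash
python3 -c "
from h import *
plan((551,-93.5,190,-5),(551,-93.5,21,-5))"
```

```text
t 40.92 tcp [594.7 261.4 200.3] psi -4.53 tilt [-2.  -1.1] open 84.9 F [-0.5 -0.8  0.3] M [ 0.062 -0.065 -0.03 ] q6 0.36
shift -357.3 -15.5 10.3 norm 358.0 turn 0.008
shift 0.0 0.0 169.0 norm 169.0 turn 0.0
```

>>> {"op": "play_rows", "data": {
  "steps": [
    [[-0.0325,-0.0014,0,0,0,0,-1],[-0.0325,-0.0014,0,0,0,0,-1],[-0.0325,-0.0014,0,0,0,0,-1],[-0.0325,-0.0014,0,0,0,0,-1],[-0.0325,-0.0014,0,0,0,0,-1],[-0.0325,-0.0014,0,0,0,0,-1],[-0.0325,-0.0014,0,0,0,0,-1],[-0.0325,-0.0014,0,0,0,0,-1],[-0.0325,-0.0014,0,0,0,0,-1],[-0.0325,-0.0014,0,0,0,0,-1],[-0.0325,-0.0014,0,0,0,0,-1],[0,0,0,0,0,0.008,-1]]
  ]
}}

```text
time: 41.92
tcp_pos: [0.5505, -0.0987, 0.2018]
orientation: [0.739, 0.674, -0.001, 0.001]
wrist_force: [0.4, 0.8, 0.4]
opening: 1.001
```

>>> {"op": "play_rows", "data": {
  "steps": [
    [[0,0,0.02,0,0,0,-1],[0,0,0.03,0,0,0,-1],[0,0,0.03,0,0,0,-1],[0,0,0.03,0,0,0,-1],[0,0,0.02,0,0,0,-1],[0,0,0.01,0,0,0,-1],[0,0,0,0,0,0,-1],[0,0,0,0,0,0,-1]]
  ]
}}

```text
time: 42.58
tcp_pos: [0.5517, -0.093, 0.0624]
orientation: [0.737, 0.675, 0.0, 0.0]
wrist_force: [-0.5, -0.7, -0.2]
opening: 1.002
```

```bash
python3 -c "
from h import *
plan((551,-93.5,21,-5))"
```

```text
t 42.58 tcp [551.7 -93.   62.4] psi -5.03 tilt [0.9 0.2] open 85.2 F [-0.5 -0.7 -0.2] M [-0.025  0.028 -0.029] q6 -0.23
shift -0.5 -0.6 41.4 norm 41.0 turn -0.001
```

>>> {"op": "play_rows", "data": {
  "steps": [
    [[-0.0004,-0.0005,0.015,0,0,0,-1],[0,0,0.012,0,0,0,-1],[0,0,0.009,0,0,0,-1],[0,0,0.005,0,0,0,-1],[0,0,0,0,0,0,-1],[0,0,0,0,0,0,0],[0,0,0,0,0,0,0.4],[0,0,0,0,0,0,1],[0,0,0,0,0,0,1],[0,0,0,0,0,0,1],[0,0,0,0,0,0,1],[0,0,0,0,0,0,1]]
  ],
  "grip_force": 60
}}

```text
time: 43.58
tcp_pos: [0.5522, -0.0941, 0.0224]
orientation: [0.738, 0.675, 0.001, 0.002]
wrist_force: [0.1, -0.4, 2.1]
opening: 0.287
```

```bash
python3 -c "
from h import *
plan((551,-93.5,80,-5),(616,-165,80,-3.6),(616,-165,33,-3.6))"
```

```text
t 43.58 tcp [552.2 -94.1  22.4] psi -5.11 tilt [ 3.7 -0.8] open 24.4 F [ 0.1 -0.4  2.1] M [-0.035 -0.132 -0.027] q6 -0.23
shift 0.4 -1.3 -57.6 norm 58.0 turn -0.002
shift -65.6 71.0 -0.0 norm 97.0 turn -0.024
shift 0.0 0.0 47 norm 47.0 turn 0.0
```

>>> {"op": "play_rows", "data": {
  "steps": [
    [[0,0,0,0,0,0,1],[0,0,0,0,0,0,1],[0,0,0,0,0,0,1]]
  ]
}}

```text
time: 43.83
tcp_pos: [0.5522, -0.0941, 0.0224]
orientation: [0.738, 0.675, 0.001, 0.002]
wrist_force: [1.3, 1.0, 6.3]
opening: 0.285
```

Run:
```python
from h import *
plan((551,-93.5,80,-5))
im=bot.read_camera('scene');cv2.imwrite('pics/s12.png',im[:,:,::-1])
u=w2p('scene',(.552,-.094,.026));print(u)
h=cv2.cvtColor(np.ascontiguousarray(im),cv2.COLOR_RGB2HSV)
m=((h[...,0]>6)&(h[...,0]<22)&(h[...,1]>150)&(h[...,2]>70)).astype(np.uint8);m[:190]=0;m[260:]=0;m[:,:230]=0;m[:,330:]=0
n,l,s,c=cv2.connectedComponentsWithStats(m);print(s,c)
```

```text
t 43.83 tcp [552.2 -94.1  22.4] psi -5.1 tilt [ 3.6 -0.8] open 24.2 F [1.3 1.  6.3] M [-0.001 -0.118 -0.053] q6 -0.23
shift 0.5 -1.3 -57.6 norm 58.0 turn -0.002
[297.54311251 234.39073621]
[[     0      0    640    480 307150]
 [   294    229      7      4     11]
 [   295    231     11      8     32]
 [   303    236      6      2      7]] [[319.50315155 239.50091161]
 [296.90909091 230.63636364]
 [300.0625     234.40625   ]
 [305.57142857 236.71428571]]
```

The grip is only at the fingertips because the plate limits the depth. I'll drag the block 30 mm clear of the plate and regrip lower.

>>> {"op": "play_rows", "data": {
  "steps": [
    [[0,-0.006,0,0,0,0,1],[0,-0.008,0,0,0,0,1],[0,-0.008,0,0,0,0,1],[0,-0.008,0,0,0,0,1],[0,0,0,0,0,0,1],[0,0,0,0,0,0,0],[0,0,0,0,0,0,-0.6],[0,0,0,0,0,0,-0.6],[0,0,0,0,0,0,-0.6],[0,0,0,0,0,0,-0.6]]
  ]
}}

```text
time: 44.72
tcp_pos: [0.5204, -0.0907, 0.0207]
orientation: [0.738, 0.675, -0.0, -0.0]
wrist_force: [0.0, -0.4, -0.1]
opening: 0.8
```

>>> {"op": "play_rows", "data": {
  "steps": [
    [[0,0,0.004,0,0,0,-0.6],[0,0,0.005,0,0,0,-0.6],[0,0,0,0,0,0,-0.6],[0,0,0,0,0,0,0.2],[0,0,0,0,0,0,0.6],[0,0,0,0,0,0,1],[0,0,0,0,0,0,1],[0,0,0,0,0,0,1],[0,0,0,0,0,0,1]]
  ]
}}

```text
time: 45.47
tcp_pos: [0.5217, -0.0912, 0.0127]
orientation: [0.738, 0.675, 0.001, 0.001]
wrist_force: [0.0, -0.3, 0.4]
opening: 0.293
```

Run:
```python
from h import *
plan((521,-93.5,80,-5),(616,-165,80,-3.6))
```

```text
t 45.47 tcp [521.7 -91.2  12.7] psi -5.1 tilt [ 2.3 -0.5] open 24.9 F [ 0.  -0.3  0.4] M [-0.038 -0.049 -0.061] q6 -0.25
shift -2.3 -0.5 -67.3 norm 67.0 turn -0.002
shift -62.9 100.9 -0.0 norm 119.0 turn -0.024
```

>>> {"op": "play_rows", "data": {
  "steps": [
    [[0,0,-0.01,0,0,0,1],[0,0,-0.02,0,0,0,1],[0,0,-0.02,0,0,0,1],[0,0,-0.02,0,0,0,1],[-0.011,0.0168,0,0,0,0,1],[-0.011,0.0168,0,0,0,0,1],[-0.011,0.0168,0,0,0,0,1],[-0.011,0.0168,0,0,0,0,1],[-0.011,0.0168,0,0,0,0,1],[-0.011,0.0168,0,0,0,-0.024,1],[0,0,0,0,0,0,1],[0,0,0,0,0,0,1]]
  ]
}}

```text
time: 46.47
tcp_pos: [0.6156, -0.1661, 0.0823]
orientation: [0.73, 0.683, 0.0, -0.0]
wrist_force: [-0.6, 0.1, -3.5]
opening: 0.293
```

Run:
```python
from h import *
plan((616,-165,80,-3.6))
S=bot.read_camera('scene');T=bot.read_camera('top')
cv2.imwrite('pics/s13f.png',S[:,:,::-1]);cv2.imwrite('pics/t13f.png',T[:,:,::-1])
a=cv2.resize(S[195:255,240:325],None,fx=4.6,fy=4.6,interpolation=2);b=cv2.resize(T[195:255,330:415],None,fx=4.6,fy=4.6,interpolation=2)
o=np.hstack([a,b]);cv2.imwrite('pics/c13.png',o[:,:,::-1]);print(o.shape)
```

```text
t 46.47 tcp [ 615.6 -166.1   82.3] psi -3.78 tilt [0.3 0.3] open 24.9 F [-0.6  0.1 -3.5] M [-0.09   0.072 -0.018] q6 -0.33
shift 1.1 0.3 2.3 norm 3.0 turn -0.003
(276, 782, 3)
```

View pics/c13.png

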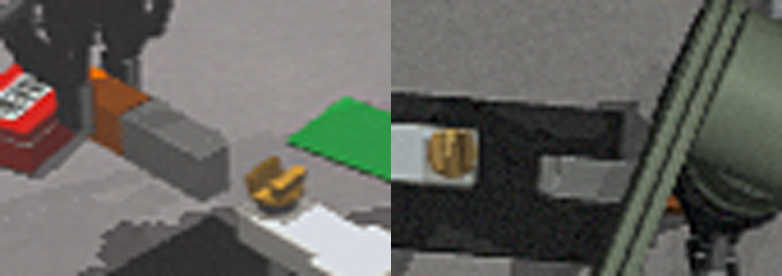

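Run:
```python
import cv2,numpy as np
a=cv2.resize(cv2.imread('pics/s2.png',0),(140,100),interpolation=cv2.INTER_AREA)  # origin 220,190
b=cv2.imread('pics/s13f.png',0)[190:290,220:360]
print('s2');print('\n'.join(' '.join(f'{v//2:3d}' for v in r[40:78]) for r in a[22:52]))
print('s13');print('\n'.join(' '.join(f'{v//2:3d}' for v in r[36:74]) for r in b[16:50]))
```

```text
s2
 24  38  62  73  64  23  21  23  23  26  35  39  43  72  75  74  74  73  73  73  73  73  73  74  75  75  73  75  75  74  75  75  75  74  74  75  76  75
 36  58  66  68  65  38  24  23  23  24  32  38  38  63  74  73  73  73  74  73  72  73  73  74  75  74  73  74  73  74  74  73  74  75  75  75  74  75
 37  58  67  66  65  60  42  27  24  23  31  39  40  65  75  74  74  74  74  73  73  74  74  74  75  74  74  74  73  74  75  74  74  75  75  74  75  75
 45  48  64  61  44  43  44  42  35  27  31  38  39  63  74  74  73  73  73  73  73  73  73  74  75  75  74  73  73  73  73  73  74  74  73  73  73  74
 40  35  43  42  42  42  43  44  44  41  38  36  40  61  74  73  72  72  73  74  74  73  73  74  73  73  73  73  73  73  73  74  73  73  74  73  74  74
 40  35  42  42  43  43  43  43  44  44  43  41  40  54  73  74  73  73  73  73  74  74  72  73  74  73  72  72  73  73  74  73  74  73  74  73  74  74
 40  35  43  43  42  43  44  43  42  43  43  43  43  47  57  71  73  73  72  73  73  73  72  72  73  72  73  74  74  74  72  72  73  73  74  74  74  74
 41  37  39  43  42  42  43  42  
[... 7934 characters left out ...]
  70  65  65  69  74  70  51  43  40  42  41  41  40  40  40  41  39  38  44  63  68  66  55
 66  64  66  65  66  66  66  69  73  72  72  71  72  71  67  66  66  66  68  67  69  73  71  52  38  35  39  39  40  39  38  40  48  52  68  66  66  62
 67  67  67  69  74  73  73  74  73  71  72  73  67  67  68  66  66  66  66  66  65  66  68  72  55  46  38  38  39  40  48  57  69  68  68  67  66  63
 72  67  67  66  68  73  72  73  72  73  72  66  68  69  69  69  69  68  66  64  66  66  68  74  74  73  63  44  42  61  73  68  68  67  68  67  68  67
 67  67  67  67  67  66  67  68  68  68  66  67  68  68  67  68  68  68  68  67  68  72  72  72  74  74  74  74  75  75  75  73  68  67  67  67  65  77
```

Run:
```python
from h import *
from scipy.optimize import minimize
from scipy.spatial import ConvexHull
def solid(hyp):
    P=[]
    if hyp=='up': sec=lambda t:[(-15,0),(15,0),(15,26-t),(-15,26-t)]
    if hyp=='+x': sec=lambda t:[(-13,0),(13-t,0),(13-t,30),(-13,30)]
    if hyp=='-x': sec=lambda t:[(-13+t,0),(13,0),(13,30),(-13+t,30)]
    for y,t in((-8,0),(50,0),(60,4)):
        P+=[(a,y,b) for a,b in sec(t)]
    return np.array(P,float)
S=cv2.imread('pics/s13f.png',0).astype(int)
# observed mask of steel nose region: non-background (bg >62 after /2) 
x0,y0=220+36,190+16
b=cv2.imread('pics/s13f.png',0)[190:290,220:360]//2
m=np.zeros_like(b,np.uint8);m[16:50,36:74]=(b[16:50,36:74]<64)
M=np.zeros((480,640),np.uint8);M[190:290,220:360]=m
ROI=np.zeros_like(M);ROI[206:238,272:292]=1   # nose end only, clear of gripper and head
K=8
def render(hyp,p):
    dx,dy,dz,yaw,pitch=p
    P=solid(hyp);P[:,1]+=40
    Rm=R.from_euler('zx',[yaw,pitch]).as_matrix()
    W=(P@Rm.T+[615.6+dx,-166.1+dy,82.3-12.7+dz])/1000
    uv=np.array([w2p('scene',w) for w in W])+[0,2.5]
    img=np.zeros((480,640),np.uint8)
    h=cv2.convexHull((uv*256).astype(np.int32));big=np.zeros((40*K,40*K),np.uint8)
    cv2.fillConvexPoly(big,(((uv[cv2.convexHull(uv.astype(np.float32),returnPoints=False)[:,0]]-[265,203])*K)*16).astype(np.int32),255,shift=4)
    return cv2.resize(big,(40,40),interpolation=cv2.INTER_AREA)/255.
G=cv2.imread('pics/s13f.png',0)[203:243,265:305]/2.
obs=np.clip((72-G)/(72-57),0,1)
sel=np.zeros((40,40),bool);sel[3:35,8:28]=1
for hyp in('up','+x','-x'):
    best=None
    for d in(-3,3):
      r=minimize(lambda p:((render(hyp,p)-obs)[sel]**2).sum()+ (p[0]/3)**2+(p[1]/4)**2+(p[2]/3)**2+((p[3]+.066)/.04)**2+(p[4]/.04)**2,[0,d,0,-.066,0],method='Nelder-Mead',options=dict(maxiter=400,initial_simplex=np.array([[0,d,0,-.066,0]]+[[2*(i==0),d+2*(i==1),2*(i==2),-.066+.04*(i==3),.04*(i==4)] for i in range(5)])))
      if best is None or r.fun<best.fun:best=r
    print(hyp,round(best.fun,2),best.x.round(3))
```

```text
up 18.24 [-3.395 -1.314  2.876 -0.057 -0.01 ]
+x 12.68 [-2.336 -2.119  2.399 -0.061 -0.012]
-x 8.73 [-2.524  0.983  1.743 -0.058 -0.004]
```

The block is lying on its side: the jaws read about 25 mm instead of 29, and the silhouette fit puts the bevel facing -x. I have used all 16 pictures.

Plan:
1. Set it down on free bench and regrip lightly near its centre.
2. Tilt it about its long axis past the tipping angle and let it lie down onto its proper underside.

>>> {"op": "play_rows", "data": {
  "steps": [
    [[-0.0076,-0.0163,0,0,0,0,1],[-0.0076,-0.0163,0,0,0,0,1],[-0.0076,-0.0163,0,0,0,0,1],[-0.0076,-0.0163,0,0,0,0,1],[-0.0076,-0.0163,0,0,0,0,1],[-0.0076,-0.0163,0,0,0,0,1],[0,0,0.02,0,0,0,1],[0,0,0.02,0,0,0,1],[0,0,0.015,0,0,0,1],[0,0,0.008,0,0,0,1],[0,0,0.005,0,0,0,1],[0,0,0,0,0,0,1]]
  ]
}}

```text
time: 47.57
tcp_pos: [0.5146, -0.2041, 0.0139]
orientation: [0.73, 0.684, 0.0, -0.0]
wrist_force: [0.7, -0.0, -2.5]
opening: 0.293
```

>>> {"op": "play_rows", "data": {
  "steps": [
    [[0,0,0.001,0,0,0,1],[0,0,0,0,0,0,0.4],[0,0,0,0,0,0,-0.4],[0,0,0,0,0,0,-0.4],[0,0,0,0,0,0,-0.4],[0,0,-0.02,0,0,0,-0.4],[0,0,-0.02,0,0,0,-0.4],[0.02,0,0,0,0,0,-0.4],[0.02,0,0,0,0,0,-0.4],[0,0,0,0,0,0,-0.4],[0,0,0,0,0,0,-0.4]]
  ]
}}

```text
time: 48.48
tcp_pos: [0.5181, -0.1645, 0.0539]
orientation: [0.729, 0.684, 0.0, 0.001]
wrist_force: [0.5, -0.3, -0.0]
opening: 0.701
```

```bash
python3 -c "
from h import *
plan((515,-165,27,-3.8))"
```

```text
t 48.48 tcp [ 518.1 -164.5   53.9] psi -3.62 tilt [ 2.  -0.7] open 59.6 F [ 0.5 -0.3 -0. ] M [-0.027 -0.021  0.016] q6 -0.4
shift -0.7 -3.0 26.9 norm 27.0 turn 0.003
```

>>> {"op": "play_rows", "data": {
  "steps": [
    [[0,-0.002,0.009,0,0,0,-0.4],[0,0,0.009,0,0,0,-0.4],[0,0,0.009,0,0,0,-0.4],[0,0,0,0,0,0,-0.2],[0,0,0,0,0,0,0.3],[0,0,0,0,0,0,1],[0,0,0,0,0,0,1],[0,0,0,0,0,0,1],[0,0,0,0,0,0,1],[0,0,0,0,0,0,1]]
  ],
  "grip_force": 90
}}

```text
time: 49.32
tcp_pos: [0.5162, -0.1652, 0.0267]
orientation: [0.73, 0.684, 0.001, 0.001]
wrist_force: [-0.1, -0.3, -0.5]
opening: 0.271
```

>>> {"op": "play_rows", "data": {
  "steps": [
    [[0,0,-0.01,0,0,0,1],[0,0,-0.015,0,0,0,1],[0,0,-0.015,0,0,0,1],[0,0,0,0.08,0,0,1],[0,0,0,0.08,0,0,1],[0,0,0,0.08,0,0,1],[0,0,0,0,0,0,1]]
  ]
}}

```text
time: 49.9
tcp_pos: [0.5178, -0.1649, 0.0663]
orientation: [0.724, 0.679, -0.081, -0.087]
wrist_force: [1.2, 0.4, -3.4]
opening: 0.273
```

```bash
cat >> h.py <<'E'
def axes():
    o,m,_=st();print("t",round(o["time"],2),"tcp",(o["tcp_pos"]*1000).round(1),"tool x,y,z\n",m.T.round(3),"open",round(o["opening"]*85,1),"F",o["wrist_force"].round(1),"q",o["qpos"].round(2),"tilt deg",np.degrees(np.arccos(-m[2,2])).round(1))
E
python3 -c "
from h import *
axes()"
```

```text
t 49.9 tcp [ 517.8 -164.9   66.3] tool x,y,z
 [[ 0.064  0.998 -0.   ]
 [ 0.97  -0.062 -0.236]
 [-0.236  0.015 -0.972]] open 23.2 F [ 1.2  0.4 -3.4] q [-0.42  0.49  1.58 -0.09  1.3  -0.32] tilt deg 13.7
```

>>> {"op": "play_rows", "data": {
  "steps": [
    [[0,0,0,0.08,0,0,1],[0,0,0,0.08,0,0,1],[0,0,0,0.08,0,0,1],[0,0,0,0.08,0,0,1],[0,0,0,0.08,0,0,1],[0,0,0,0.08,0,0,1],[0,0,0,0.08,0,0,1],[0,0,0,0.08,0,0,1],[0,0,0,0.08,0,0,1],[0,0,0,0.08,0,0,1],[0,0,0,0,0,0,1],[0,0,0,0,0,0,1]]
  ]
}}

```text
time: 50.9
tcp_pos: [0.515, -0.1645, 0.0642]
orientation: [0.633, 0.594, -0.339, -0.363]
wrist_force: [0.1, 0.5, -3.1]
opening: 0.275
```

```bash
python3 -c "
from h import *
axes()"
```

```text
t 50.9 tcp [ 515.  -164.5   64.2] tool x,y,z
 [[ 0.065  0.998  0.002]
 [ 0.506 -0.031 -0.862]
 [-0.86   0.057 -0.507]] open 23.3 F [ 0.1  0.5 -3.1] q [-0.34  1.02  1.   -0.28  2.13 -0.29] tilt deg 59.5
```

>>> {"op": "play_rows", "data": {
  "steps": [
    [[0,0.0043,0.0025,0,0,0,1],[0,0.0043,0.0025,0,0,0,1],[0,0.0043,0.0025,0,0,0,1],[0,0.0043,0.0025,0,0,0,1],[0,0.0043,0.0025,0,0,0,1],[0,0.0043,0.0025,0,0,0,1],[0,0,0,0,0,0,1],[0,0,0,0,0,0,1]]
  ]
}}

```text
time: 51.57
tcp_pos: [0.5156, -0.1647, 0.0361]
orientation: [0.633, 0.593, -0.34, -0.363]
wrist_force: [0.6, 0.2, -3.1]
opening: 0.278
```

>>> {"op": "play_rows", "data": {
  "steps": [
    [[0,0.0017,0.001,0,0,0,1],[0,0,0,0,0,0,1],[0,0,0,0,0,0,1]]
  ]
}}

```text
time: 51.82
tcp_pos: [0.5161, -0.1649, 0.0347]
orientation: [0.634, 0.594, -0.339, -0.362]
wrist_force: [0.6, 0.1, -4.4]
opening: 0.275
```

>>> {"op": "play_rows", "data": {
  "steps": [
    [[0,0.0017,0.001,0,0,0,1],[0,0,0,0,0,0,1],[0,0,0,0,0,0,1]]
  ]
}}

```text
time: 52.07
tcp_pos: [0.5159, -0.1648, 0.0326]
orientation: [0.633, 0.594, -0.339, -0.362]
wrist_force: [0.5, 0.5, -2.9]
opening: 0.273
```

>>> {"op": "play_rows", "data": {
  "steps": [
    [[0,0.0017,0.001,0,0,0,1],[0,0,0,0,0,0,1],[0,0,0,0,0,0,1]]
  ]
}}

```text
time: 52.32
tcp_pos: [0.5159, -0.1648, 0.0305]
orientation: [0.633, 0.594, -0.339, -0.362]
wrist_force: [0.7, 0.7, -2.7]
opening: 0.276
```

>>> {"op": "play_rows", "data": {
  "steps": [
    [[0,-0.0017,-0.001,0,0,0,0.3],[0,-0.0026,-0.0015,0,0,0,0.1],[0,0,0,0,0,0,0.1],[0,0,0,0,0,0,0.1],[0,0,-0.004,0,0,0,0.1],[0,0,-0.008,0,0,0,0.1],[0,0,-0.01,0,0,0,0.1],[0,0,-0.015,0,0,0,0.1],[0,0,-0.015,0,0,0,0.1],[0,-0.02,-0.015,0,0,0,0.1],[0,-0.02,-0.015,0,0,0,0.1],[0,0,0,0,0,0,0.1]]
  ]
}}

```text
time: 53.32
tcp_pos: [0.5695, -0.1688, 0.1174]
orientation: [0.636, 0.594, -0.338, -0.359]
wrist_force: [0.1, -1.1, 1.6]
opening: 0.451
```

Run:
```python
from h import *
axes()
S=bot.read_camera('scene');T=bot.read_camera('top');cv2.imwrite('pics/s14f.png',S[:,:,::-1]);cv2.imwrite('pics/t14f.png',T[:,:,::-1])
h=cv2.cvtColor(np.ascontiguousarray(T),cv2.COLOR_RGB2HSV)
m=((h[...,0]>8)&(h[...,0]<22)&(h[...,1]>120)&(h[...,2]>80)).astype(np.uint8);m[:240]=0;m[340:]=0;m[:,:330]=0;m[:,430:]=0
for c in cv2.findContours(m,0,2)[0]:
    if cv2.contourArea(c)>15: r=cv2.minAreaRect(c);print(r,[p2w('top',*q,.026)[:2].round(4).tolist() for q in cv2.boxPoints(r)])
```

```text
t 53.32 tcp [ 569.5 -168.8  117.4] tool x,y,z
 [[ 0.065  0.998 -0.003]
 [ 0.513 -0.036 -0.857]
 [-0.856  0.054 -0.515]] open 38.3 F [ 0.1 -1.1  1.6] q [-0.32  1.06  0.8  -0.29  2.28 -0.32] tilt deg 59.0
((407.6106872558594, 281.7828063964844), (13.12768268585205, 8.691431045532227), 5.19442892074585) [[0.4774, -0.1818], [0.5024, -0.1841], [0.4996, -0.2219], [0.4746, -0.2195]]
```

>>> {"op": "play_rows", "data": {
  "steps": [
    [[0,-0.02,0,-0.1,0,0,-0.4],[0,-0.02,0,-0.1,0,0,-0.4],[0,-0.01,0,-0.1,0,0,-0.4],[0,0,0,-0.1,0,0,-0.4],[0,0,0,-0.1,0,0,-0.4],[0,0,0,-0.1,0,0,-0.4],[0,0,0,-0.1,0,0,-0.4],[0,0,0,-0.1,0,0,-0.4],[0,0,0,-0.1,0,0,-0.4],[0,0,0,-0.1,0,0,-0.4],[0,0.03,0,-0.04,0,0,-0.4],[0.02,0.03,0,0,0,0,-0.4]]
  ]
}}

```text
time: 54.42
tcp_pos: [0.5933, -0.1515, 0.1485]
orientation: [0.731, 0.682, -0.001, -0.002]
wrist_force: [1.5, -0.6, -0.5]
opening: 0.701
```

>>> {"op": "play_rows", "data": {
  "steps": [
    [[0.03,0,-0.01,0,0,0,-0.4],[0.03,0,-0.01,0,0,0,-0.4],[0.03,0,-0.01,0,0,0,-0.4],[0.03,0,0,0,0,0,-0.4],[0.03,0,0,0,0,0,-0.4],[0.03,0,0,0,0,0,-0.4],[0.03,0,0,0,0,0,-0.4],[0,0,0,0,0,0,-0.4]]
  ]
}}

```text
time: 55.08
tcp_pos: [0.6112, 0.0649, 0.1798]
orientation: [0.728, 0.686, 0.001, -0.002]
wrist_force: [-0.3, -0.9, -0.1]
opening: 0.699
```

Run:
```python
from h import *
axes()
S=bot.read_camera('scene');T=bot.read_camera('top');cv2.imwrite('pics/s15f.png',S[:,:,::-1]);cv2.imwrite('pics/t15f.png',T[:,:,::-1])
def orange(T,z):
    h=cv2.cvtColor(np.ascontiguousarray(T),cv2.COLOR_RGB2HSV)
    m=((h[...,0]>8)&(h[...,0]<22)&(h[...,1]>120)&(h[...,2]>80)).astype(np.uint8);m[:240]=0;m[340:]=0;m[:,:330]=0;m[:,430:]=0
    for c in cv2.findContours(m,0,2)[0]:
        if cv2.contourArea(c)>15:
            r=cv2.minAreaRect(c);print(m.sum(),np.round(r[1],1),round(r[2],1),[(p2w('top',*q,z)[:2]*1000).round(1).tolist() for q in cv2.boxPoints(r)])
orange(cv2.imread('pics/top0.png')[:,:,::-1],.03);orange(T,.026)
g=cv2.cvtColor(T,cv2.COLOR_RGB2GRAY)//2
y=int(0);u=w2p('top',(.488,-.17,.026)).astype(int);print(u)
print('\n'.join(f'{v} '+' '.join(f'{a:3d}' for a in g[v,370:416]) for v in range(u[1]-9,u[1]+9)))
```

```text
t 55.08 tcp [611.2  64.9 179.8] tool x,y,z
 [[ 0.06   0.998  0.003]
 [ 0.998 -0.06  -0.002]
 [-0.001  0.003 -1.   ]] open 59.4 F [-0.3 -0.9 -0.1] q [-0.04  0.34  1.5   0.    1.3   0.02] tilt deg 0.2
180 [10.4 17.3] 83.7 [[460.8, -77.9], [467.2, -127.4], [437.7, -130.9], [431.4, -81.4]]
159 [ 9. 17.] 90.0 [[501.7, -171.2], [502.6, -220.3], [476.6, -220.2], [475.8, -171.2]]
[396 281]
272  57  57  56  55  56  57  57  54  56  56  56  55  56  58  56  55  54  56  58  56  58  54  57  55  57  56  55  53  56  58  56  57  56  53  56  56  56  56  56  55  55  56  57  58  56  56
273  58  59  56  55  57  58  57  56  57  55  54  56  57  56  57  56  55  57  56  56  58  57  57  56  55  58  57  55  56  57  58  56  53  55  54  54  58  58  56  56  57  57  57  55  56  58
274  59  58  56  52  45  58  57  55  56  55  55  56  54  55  55  57  56  57  58  57  57  56  58  55  57  58  56  56  56  57  56  55  56  57  53  55  58  57  57  56  56  56  57  56  55  54
275  31  33  27  46  88  84  78  62  70  73  66  56  46  49  41  41  41  56  55  53  54  52  53  55  56  55  55  57  54  57  56  55  58  57  58  56  58
[... 1968 characters left out ...]
  60  59  61  62  58  41  61  61  60  62  62  58  56  55  43  42  22  16  14  12  18  19  13  25  38  44  50  63  63  63  63  64  64  58
287  62  59  61  62  57  57  59  53  58  59  57  58  55  56  57  59  55  49  59  57  59  59  59  58  55  58  58  58  60  61  62  61  59  62  60  59  54  44  45  43  39  21  26  28  40  56
288  56  56  55  56  58  57  56  55  55  57  57  55  56  57  56  56  55  50  56  56  56  59  56  57  56  60  59  58  57  59  60  59  58  56  59  57  56  60  60  57  59  59  59  59  56  58
289  55  56  55  56  56  57  58  54  57  56  56  56  57  57  56  58  56  53  58  60  58  59  59  59  56  58  57  58  56  58  57  56  56  56  55  54  56  55  57  56  55  55  57  60  59  57
```

The tilted release dropped the block back onto the same side (still 26 mm wide in plan). The grip was too shallow, so the block fell away from the lower finger. I'll retry with a deep grip, so it leans on the lower finger at bench level, and then retreat along the finger axis.

```bash
python3 -c "
from h import *
plan((492,-161.5,100,-4.6),(492,-161.5,14,-4.6))"
```

```text
t 55.18 tcp [611.4  60.5 179.9] psi -3.58 tilt [-1.3 -0.5] open 59.5 F [-0.1 -0.5 -0.3] M [-0.011 -0.041 -0.042] q6 0.02
shift -229.0 -105.4 79.9 norm 264.0 turn 0.018
shift 0.0 0.0 86.0 norm 86.0 turn 0.0
```

>>> {"op": "play_rows", "data": {
  "steps": [
    [[-0.0229,-0.0105,0,0,0,0,-0.4],[-0.0229,-0.0105,0,0,0,0,-0.4],[-0.0229,-0.0105,0,0,0,0,-0.4],[-0.0229,-0.0105,0,0,0,0,-0.4],[-0.0229,-0.0105,0,0,0,0,-0.4],[-0.0229,-0.0105,0.01,0,0,0,-0.4],[-0.0229,-0.0105,0.02,0,0,0,-0.4],[-0.0229,-0.0105,0.02,0,0,0,-0.4],[-0.0229,-0.0105,0.02,0,0,0,-0.4],[-0.0229,-0.0105,0.01,0,0,0.018,-0.4],[0,0,0.02,0,0,0,-0.4],[0,0,0.02,0,0,0,-0.4]]
  ]
}}

```text
time: 56.18
tcp_pos: [0.4917, -0.1653, 0.0605]
orientation: [0.738, 0.675, 0.0, 0.001]
wrist_force: [0.9, 0.2, -0.4]
opening: 0.696
```

>>> {"op": "play_rows", "data": {
  "steps": [
    [[0,0,0,0,0,0,-0.4],[0,0,0,0,0,0,-0.4]]
  ]
}}

```text
time: 56.35
tcp_pos: [0.491, -0.1627, 0.0598]
orientation: [0.736, 0.676, -0.0, -0.001]
wrist_force: [0.0, 0.2, 0.3]
opening: 0.702
```

```bash
python3 -c "
from h import *
plan((492,-161.5,14,-4.6))"
```

```text
t 56.35 tcp [ 491.  -162.7   59.8] psi -4.86 tilt [-2.5  1.7] open 59.7 F [0.  0.2 0.3] M [ 0.004 -0.001 -0.002] q6 -0.4
shift 1.3 0.9 45.8 norm 46.0 turn -0.005
```

>>> {"op": "play_rows", "data": {
  "steps": [
    [[0.001,0,0.015,0,0,0,-0.4],[0,0,0.015,0,0,0,-0.4],[0,0,0.01,0,0,0,-0.4],[0,0,0.0065,0,0,0,-0.4],[0,0,0,0,0,0,-0.2],[0,0,0,0,0,0,0.3],[0,0,0,0,0,0,1],[0,0,0,0,0,0,1],[0,0,0,0,0,0,1],[0,0,0,0,0,0,1],[0,0,0,0,0,0,1]]
  ],
  "grip_force": 60
}}

```text
time: 57.27
tcp_pos: [0.4941, -0.1618, 0.0159]
orientation: [0.736, 0.677, 0.001, 0.002]
wrist_force: [-0.0, 0.5, 5.7]
opening: 0.292
```

>>> {"op": "play_rows", "data": {
  "steps": [
    [[0,0,-0.015,0,0,0,1],[0,0,-0.02,0,0,0,1],[0,0,-0.02,0,0,0,1],[0,0,0,0.08,0,0,1],[0,0,0,0.08,0,0,1],[0,0,0,0.08,0,0,1],[0,0,0,0.08,0,0,1],[0,0,0,0.08,0,0,1],[0,0,0,0.08,0,0,1],[0,0,0,0.08,0,0,1],[0,0,0,0.08,0,0,1],[0,0,0,0.08,0,0,1]]
  ]
}}

```text
time: 58.27
tcp_pos: [0.493, -0.1611, 0.0688]
orientation: [0.688, 0.634, -0.239, -0.26]
wrist_force: [-0.1, -1.3, -3.9]
opening: 0.292
```

>>> {"op": "play_rows", "data": {
  "steps": [
    [[0,0,0,0.08,0,0,1],[0,0,0,0.08,0,0,1],[0,0,0,0.08,0,0,1],[0,0,0,0.08,0,0,1],[0,0,0,0.08,0,0,1],[0,0,0,0,0,0,1],[0,0,0,0,0,0,1]]
  ]
}}

```text
time: 58.85
tcp_pos: [0.492, -0.1609, 0.0668]
orientation: [0.623, 0.574, -0.359, -0.391]
wrist_force: [0.6, -0.5, -3.3]
opening: 0.287
```

```bash
python3 -c "
from h import *
axes()"
```

```text
t 58.85 tcp [ 492.  -160.9   66.8] tool x,y,z
 [[ 0.083  0.997  0.002]
 [ 0.434 -0.035 -0.9  ]
 [-0.897  0.075 -0.435]] open 24.4 F [ 0.6 -0.5 -3.3] q [-0.34  1.02  1.04 -0.28  2.17 -0.28] tilt deg 64.2
```

>>> {"op": "play_rows", "data": {
  "steps": [
    [[0,0.006,0.0029,0,0,0,1],[0,0.006,0.0029,0,0,0,1],[0,0.006,0.0029,0,0,0,1],[0,0.006,0.0029,0,0,0,1],[0,0.006,0.0029,0,0,0,1],[0,0,0,0,0,0,1],[0,0,0,0,0,0,1]]
  ]
}}

```text
time: 59.43
tcp_pos: [0.4926, -0.1612, 0.036]
orientation: [0.623, 0.574, -0.36, -0.391]
wrist_force: [-0.2, 0.7, -2.4]
opening: 0.289
```

>>> {"op": "play_rows", "data": {
  "steps": [
    [[0,0.0027,0.0013,0,0,0,1],[0,0,0,0,0,0,1],[0,0,0,0,0,0,1]]
  ]
}}

```text
time: 59.68
tcp_pos: [0.4931, -0.1614, 0.0335]
orientation: [0.624, 0.574, -0.359, -0.39]
wrist_force: [0.1, 1.2, -2.3]
opening: 0.294
```

>>> {"op": "play_rows", "data": {
  "steps": [
    [[0,0.0018,0.0009,0,0,0,1],[0,0,0,0,0,0,1],[0,0,0,0,0,0,1]]
  ]
}}

```text
time: 59.93
tcp_pos: [0.493, -0.1613, 0.0314]
orientation: [0.624, 0.574, -0.359, -0.39]
wrist_force: [0.4, 0.5, -2.2]
opening: 0.288
```

>>> {"op": "play_rows", "data": {
  "steps": [
    [[0,0.0018,0.0009,0,0,0,1],[0,0,0,0,0,0,1],[0,0,0,0,0,0,1]]
  ]
}}

```text
time: 60.18
tcp_pos: [0.4929, -0.1613, 0.0293]
orientation: [0.624, 0.574, -0.359, -0.391]
wrist_force: [0.4, -0.3, -3.2]
opening: 0.291
```

>>> {"op": "play_rows", "data": {
  "steps": [
    [[0,0.0018,0.0009,0,0,0,1],[0,0,0,0,0,0,1],[0,0,0,0,0,0,1]]
  ]
}}

```text
time: 60.43
tcp_pos: [0.4929, -0.1613, 0.0272]
orientation: [0.624, 0.574, -0.359, -0.391]
wrist_force: [-0.4, 0.1, -3.0]
opening: 0.292
```

>>> {"op": "play_rows", "data": {
  "steps": [
    [[0,0.0018,0.0009,0,0,0,1],[0,0,0,0,0,0,1],[0,0,0,0,0,0,1]]
  ]
}}

```text
time: 60.68
tcp_pos: [0.4928, -0.1613, 0.0252]
orientation: [0.624, 0.574, -0.359, -0.391]
wrist_force: [-0.3, 0.4, -3.7]
opening: 0.295
```

>>> {"op": "play_rows", "data": {
  "steps": [
    [[0,0.0018,0.0009,0,0,0,1],[0,0,0,0,0,0,1],[0,0,0,0,0,0,1]]
  ]
}}

```text
time: 60.93
tcp_pos: [0.4928, -0.1613, 0.0232]
orientation: [0.624, 0.574, -0.359, -0.391]
wrist_force: [-0.7, -0.9, -2.5]
opening: 0.294
```

>>> {"op": "play_rows", "data": {
  "steps": [
    [[0,0.0009,0.0004,0,0,0,1],[0,0,0,0,0,0,1],[0,0,0,0,0,0,1]]
  ]
}}

```text
time: 61.18
tcp_pos: [0.493, -0.1613, 0.0228]
orientation: [0.624, 0.574, -0.359, -0.39]
wrist_force: [-1.0, 0.6, -0.9]
opening: 0.288
```

>>> {"op": "play_rows", "data": {
  "steps": [
    [[0,-0.0012,0,0,0,0,0.35],[0,-0.0012,0,0,0,0,0.25],[0,0,0,0,0,0,0.25],[0,0,0,0,0,0,0.25],[0,0,-0.006,0,0,0,0.25],[0,0,-0.006,0,0,0,0.25],[0,0,-0.006,0,0,0,0.25],[0,0,-0.006,0,0,0,0.25],[0,0,-0.006,0,0,0,0.25],[0,0,-0.01,0,0,0,0.25],[0,0,-0.015,0,0,0,0.25],[0,0,-0.02,0,0,0,0.25]]
  ]
}}

```text
time: 62.18
tcp_pos: [0.5591, -0.1667, 0.0573]
orientation: [0.623, 0.574, -0.36, -0.391]
wrist_force: [0.8, -0.1, -0.0]
opening: 0.376
```

>>> {"op": "play_rows", "data": {
  "steps": [
    [[0,-0.02,-0.02,-0.1,0,0,0.2],[0,-0.02,-0.01,-0.1,0,0,0.2],[0,-0.02,0,-0.1,0,0,0.2],[0,-0.02,0,-0.1,0,0,0.2],[0,-0.01,0,-0.1,0,0,-0.4],[0,0,0,-0.1,0,0,-0.4],[0,0,0,-0.1,0,0,-0.4],[0,0,0,-0.1,0,0,-0.4],[0,0,0,-0.1,0,0,-0.4],[0,0,0,-0.1,0,0,-0.4],[0,0,0,-0.12,0,0,-0.4],[0,0,0,0,0,0,-0.4]]
  ]
}}

```text
time: 63.18
tcp_pos: [0.528, -0.1628, 0.1424]
orientation: [0.736, 0.677, -0.0, -0.002]
wrist_force: [-0.8, 0.2, -1.2]
opening: 0.699
```

Run:
```python
from h import *
axes()
T=bot.read_camera('top');cv2.imwrite('pics/t16f.png',T[:,:,::-1]);cv2.imwrite('pics/s16f.png',bot.read_camera('scene')[:,:,::-1])
h=cv2.cvtColor(np.ascontiguousarray(T),cv2.COLOR_RGB2HSV)
m=((h[...,0]>8)&(h[...,0]<22)&(h[...,1]>120)&(h[...,2]>80)).astype(np.uint8);m[:240]=0;m[340:]=0;m[:,:330]=0;m[:,430:]=0
for c in cv2.findContours(m,0,2)[0]:
    if cv2.contourArea(c)>15:
        r=cv2.minAreaRect(c);print(m.sum(),np.round(r[1],1),round(r[2],1),[(p2w('top',*q,.026)[:2]*1000).round(1).tolist() for q in cv2.boxPoints(r)])
```

```text
t 63.18 tcp [ 528.  -162.8  142.4] tool x,y,z
 [[ 0.084  0.996  0.002]
 [ 0.996 -0.084 -0.003]
 [-0.003  0.002 -1.   ]] open 59.4 F [-0.8  0.2 -1.2] q [-0.46  0.26  1.69  0.    1.2  -0.37] tilt deg 0.2
60 [8.1 8.7] 9.5 [[484.1, -196.1], [509.0, -200.2], [505.5, -223.2], [480.7, -219.0]]
```

>>> {"op": "play_rows", "data": {
  "steps": [
    [[0.03,0,-0.01,0,0,0,-0.4],[0.03,0,-0.01,0,0,0,-0.4],[0.03,0,-0.01,0,0,0,-0.4],[0.03,0,0,0,0,0,-0.4],[0.03,0,0,0,0,0,-0.4],[0.03,0,0,0,0,0,-0.4],[0.03,0,0,0,0,0,-0.4],[0.01,0,0,0,0,0,-0.4]]
  ]
}}

```text
time: 63.95
tcp_pos: [0.5538, 0.0584, 0.1744]
orientation: [0.735, 0.679, 0.001, 0.0]
wrist_force: [-0.8, -0.8, 0.5]
opening: 0.7
```

```bash
cat >> h.py <<'E'
def orange():
    T=bot.read_camera('top')
    h=cv2.cvtColor(np.ascontiguousarray(T),cv2.COLOR_RGB2HSV)
    m=((h[...,0]>8)&(h[...,0]<22)&(h[...,1]>120)&(h[...,2]>80)).astype(np.uint8);m[:240]=0;m[340:]=0;m[:,:330]=0;m[:,430:]=0
    for c in cv2.findContours(m,0,2)[0]:
        if cv2.contourArea(c)>15:
            r=cv2.minAreaRect(c);print(m.sum(),np.round(r[1],1),round(r[2],1),[(p2w('top',*q,.026)[:2]*1000).round(1).tolist() for q in cv2.boxPoints(r)])
    return T
E
python3 - <<'E'
from h import *
T=orange();cv2.imwrite('pics/t17f.png',T[:,:,::-1]);cv2.imwrite('pics/s17f.png',bot.read_camera('scene')[:,:,::-1])
g=cv2.cvtColor(T,cv2.COLOR_RGB2GRAY)//2
print('\n'.join(f'{v} '+' '.join(f'{a:3d}' for a in g[v,362:412]) for v in range(266,292)))
E
```

```text
179 [17.5 10.2] 7.1 [[486.5, -168.9], [515.7, -172.5], [510.3, -222.7], [481.1, -219.0]]
266  59  58  58  56  57  58  57  57  57  57  57  55  56  57  56  57  56  54  56  51  53  55  55  58  57  55  54  55  55  55  56  55  57  58  56  56  54  55  54  54  53  55  55  57  54  56  53  53  55  56
267  60  58  59  56  58  58  57  55  57  57  56  54  54  54  57  54  53  55  55  56  56  57  58  53  56  54  55  58  57  54  55  57  57  56  56  55  54  56  56  56  56  57  56  57  56  56  54  54  54  56
268  59  55  56  57  60  60  56  55  58  57  58  55  55  54  54  57  53  56  55  56  56  56  57  56  52  53  54  57  54  55  56  55  55  57  56  55  56  58  55  55  56  54  55  53  55  53  57  54  56  58
269  56  57  56  57  59  56  55  56  54  56  59  56  48  59  57  54  52  54  50  54  59  56  56  55  55  55  55  57  56  55  57  54  52  54  55  56  55  56  52  52  55  54  57  56  56  55  54  57  56  56
270  56  57  57  60  57  57  55  59  52  29  31  38  52  60  59  61  71  80  70  61  51  42  36  43  53  51  55  53  55  56  57  55  54  57  56  56  58  56  57  55  54  55  55  57  55  57  57  56
[... 3592 characters left out ...]
  55  56  57  55  57  58  58  57  57  57  57  56  56  56  56  56  57  58  59  55  55  54
289  55  56  56  56  55  55  54  58  56  56  53  56  53  54  57  56  55  56  56  56  56  55  57  56  56  54  58  59  57  57  59  59  59  56  58  57  57  55  57  57  58  57  57  55  55  56  56  55  54  57
290  55  55  56  55  59  57  55  55  56  56  57  55  56  56  57  53  54  56  57  54  56  57  57  57  56  56  58  57  55  57  59  56  57  59  57  56  56  57  57  56  57  54  55  57  58  55  56  56  55  56
291  58  56  57  56  55  55  56  56  54  55  58  56  55  58  55  55  57  57  57  55  57  55  57  56  54  55  59  56  58  58  55  56  57  58  58  58  55  59  58  56  58  54  56  57  57  57  57  57  56  58
```

The block is upright again: 10.2 px wide, as at the start, with the bevel strip showing at the nose end. Gripping it for the insertion.

>>> {"op": "play_rows", "data": {
  "steps": [
    [[-0.024,-0.0031,0,0,0,0,-0.4],[-0.024,-0.0031,0,0,0,0,-0.4],[-0.024,-0.0031,0,0,0,0,-0.4],[-0.024,-0.0031,0,0,0,0,-0.4],[-0.024,-0.0031,0,0,0,0,-0.4],[-0.024,-0.0031,0,0,0,0,-0.4],[-0.024,-0.0031,0.02,0,0,0,-0.4],[-0.024,-0.0031,0.02,0,0,0,-0.4],[-0.024,-0.0031,0.02,0,0,0.021,-0.4],[-0.024,-0.0031,0.02,0,0,0,-0.4],[-0.024,-0.0027,0.02,0,0,0,-0.4],[0,0,0.014,0,0,0,-0.4]]
  ]
}}

```text
time: 65.05
tcp_pos: [0.4941, -0.2115, 0.0581]
orientation: [0.745, 0.668, -0.001, 0.001]
wrist_force: [-0.1, -0.5, 0.4]
opening: 0.698
```

>>> {"op": "play_rows", "data": {
  "steps": [
    [[0,0,0,0,0,0,-0.4],[0,0,0,0,0,0,-0.4],[0,0,0,0,0,0,-0.4]]
  ]
}}

```text
time: 65.3
tcp_pos: [0.4958, -0.2065, 0.0602]
orientation: [0.743, 0.669, 0.001, 0.001]
wrist_force: [0.3, -0.1, 0.3]
opening: 0.7
```

```bash
python3 -c "
from h import *
plan((497.8,-201.8,13,-6.1))"
```

```text
t 65.3 tcp [ 495.8 -206.5   60.2] psi -5.98 tilt [ 2.2 -0.9] open 59.5 F [ 0.3 -0.1  0.3] M [-0.017 -0.004 -0.044] q6 -0.45
shift 4.9 1.5 47.2 norm 47.0 turn 0.002
```

>>> {"op": "play_rows", "data": {
  "steps": [
    [[0.0049,0.0015,0.015,0,0,0,-0.4],[0,0,0.015,0,0,0,-0.4],[0,0,0.01,0,0,0,-0.4],[0,0,0.007,0,0,0,-0.4],[0,0,0,0,0,0,-0.4],[0,0,0,0,0,0,0.2],[0,0,0,0,0,0,1],[0,0,0,0,0,0,1],[0,0,0,0,0,0,1],[0,0,0,0,0,0,1],[0,0,0,0,0,0,1],[0,0,0,0,0,0,1]]
  ],
  "grip_force": 60
}}

```text
time: 66.3
tcp_pos: [0.4985, -0.2016, 0.0138]
orientation: [0.743, 0.669, 0.001, 0.002]
wrist_force: [1.9, 0.2, 5.6]
opening: 0.339
```

>>> {"op": "play_rows", "data": {
  "steps": [
    [[0,0,-0.015,0,0,0,1],[0,0,-0.02,0,0,0,1],[0,0,-0.02,0,0,0,1],[0.0082,0.0189,0,0,0,0,1],[0.0082,0.0189,0,0,0,0,1],[0.0082,0.0189,0,0,0,0,1],[0.0082,0.0189,0,0,0,0,1],[0.0082,0.0189,0,0,0,0,1],[0.008,0.0189,0,0,0,0,1],[0,0,0,0,0,-0.042,1],[0,0,0,0,0,0,1],[0,0,0,0,0,0,1]]
  ]
}}

```text
time: 67.3
tcp_pos: [0.6133, -0.1633, 0.0659]
orientation: [0.729, 0.685, -0.001, -0.001]
wrist_force: [0.1, -0.4, -3.6]
opening: 0.336
```

```bash
python3 -c "
from h import *
plan((618,-163,25.5,-3.6),(627,-91.5,25,-3.6))"
```

```text
t 67.3 tcp [ 613.3 -163.3   65.9] psi -3.58 tilt [-2.4  0.9] open 28.6 F [ 0.1 -0.4 -3.6] M [-0.101 -0.002  0.017] q6 -0.33
shift 0.6 4.7 40.4 norm 41.0 turn 0.0
shift 71.9 4.5 0.5 norm 72.0 turn 0.0
```

>>> {"op": "play_rows", "data": {
  "steps": [
    [[0,0.0037,0.012,0,0,0,1],[0,0,0.012,0,0,0,1],[0,0,0.01,0,0,0,1],[0,0,0.007,0,0,0,1],[0,0,0,0,0,0,1],[0,0,0,0,0,0,1],[0,0,0,0,0,0,1]]
  ]
}}

```text
time: 67.88
tcp_pos: [0.6186, -0.1642, 0.0265]
orientation: [0.729, 0.685, 0.0, 0.001]
wrist_force: [-0.4, 0.3, -3.0]
opening: 0.334
```

```bash
python3 -c "
from h import *
plan((626,-91.5,24,-3.6))"
```

```text
t 67.88 tcp [ 618.6 -164.2   26.5] psi -3.56 tilt [ 1.4 -0.2] open 28.4 F [-0.4  0.3 -3. ] M [-0.09  -0.04  -0.017] q6 -0.33
shift 73.0 2.8 2.5 norm 73.0 turn 0.001
```

>>> {"op": "play_rows", "data": {
  "steps": [
    [[0,0,0.002,0,0,0,1],[0,0,0.0015,0,0,0,1],[0.0081,0.0003,0,0,0,0,1],[0.0081,0.0003,0,0,0,0,1],[0.0081,0.0003,0,0,0,0,1],[0.0081,0.0003,0,0,0,0,1],[0.0081,0.0003,0,0,0,0,1],[0.0081,0.0003,0,0,0,0,1],[0.0081,0.0003,0,0,0,0,1],[0.0081,0.0003,0,0,0,0,1],[0.0081,0.0003,0,0,0,0,1],[0,0,0,0,0,0,1]]
  ]
}}

```text
time: 68.88
tcp_pos: [0.6267, -0.0899, 0.0238]
orientation: [0.728, 0.685, 0.001, 0.001]
wrist_force: [0.9, 1.0, 4.6]
opening: 0.337
```

```bash
python3 -c "
from h import *
plan((626,-91.5,24,-3.6))"
```

```text
t 68.88 tcp [626.7 -89.9  23.8] psi -3.49 tilt [3.  0.3] open 28.6 F [0.9 1.  4.6] M [ 0.05  -0.126 -0.042] q6 -0.22
shift -1.6 -0.6 -0.2 norm 2.0 turn 0.002
```

>>> {"op": "play_rows", "data": {
  "steps": [
    [[0,0,-0.001,0,0,0,0.4],[0,0,0,0,0,0,-0.1],[0,0,0,0,0,0,-0.1],[0,0,0,0,0,0,-0.1],[0,0,0,0,0,0,-0.1],[0,0,0,0,0,0,-0.1],[0,0,0,0,0,0,-0.1],[0,0,0,0,0,0,-0.1],[0,0,0,0,0,0,-0.1],[0,0,0,0,0,0,-0.1],[0,0,0,0,0,0,-0.1],[0,0,0,0,0,0,-0.1]]
  ]
}}

```text
time: 69.88
tcp_pos: [0.6259, -0.0915, 0.0241]
orientation: [0.729, 0.685, 0.0, 0.001]
wrist_force: [0.2, -0.2, 0.5]
opening: 0.549
```

Run:
```python
from h import *
plan((626,-91.5,24,-3.6))
S=bot.read_camera('scene');g=cv2.cvtColor(S,cv2.COLOR_RGB2GRAY)//2
cv2.imwrite('pics/s18f.png',S[:,:,::-1])
# compare to s4 (block in place, free tip): tip region under the arm front
a=cv2.resize(cv2.imread('pics/s4.png',0),(110,82),interpolation=cv2.INTER_AREA)//2
print('s4');print('\n'.join(f'{v} '+' '.join(f'{q:3d}' for q in a[v-200,285-240:312-240]) for v in range(240,268)))
print('now');print('\n'.join(f'{v} '+' '.join(f'{q:3d}' for q in g[v,285:312]) for v in range(240,268)))
```

```text
t 69.88 tcp [625.9 -91.5  24.1] psi -3.55 tilt [ 1.5 -0.1] open 46.7 F [ 0.2 -0.2  0.5] M [0.046 0.03  0.017] q6 -0.22
shift 0.0 0.1 0.1 norm 0.0 turn 0.001
s4
240  74  73  72  70  70  71  85 110 114 104  69  42  31  30  31  32  31  30  39  62  77  77  87 110 110 103  83
241  66  61  71  73  72  69  67  88 106 111 101  65  50  38  38  41  46  53  67  71  76  76  86 109 110 110 109
242  29  27  42  61  74  72  59  57  70  91  95  72  70  69  67  67  70  79  81  79  79  78  88 108 110 109 110
243  48  29  25  32  54  69  60  55  56  59  74  94 109 105  81  79  89 109 110 109 108 108 108 109 108 108 108
244  69  66  41  27  28  38  49  56  56  56  56  63  82 102 109 110 110 110 110 110 110 110 109 108 108 108 108
245  68  69  66  53  35  29  40  54  55  56  55  55  57  65  86 104 110 111 109 108 108 108 108 108 108 109 108
246  67  67  68  69  65  53  41  52  53  55  56  56  56  56  57  68  89 106 109 110 109 109 108 109 108 108 108
247  67  68  67  69  69  69  67  58  54  53  53  55  56  56  56  55  58  71  92 107 110 110 109 108 108 109 108
248  68  68  67  66  69  79  91  84  71  59 
[... 4635 characters left out ...]
  51  52  47  30  24  24  35
262  24  23  23  28  37  42  40  41  41  40  41  41  40  41  40  47  51  50  51  49  45  37  38  30  25  26  24
263  23  23  23  23  25  33  42  41  41  40  40  40  40  41  40  41  46  49  43  41  36  41  38  30  25  26  25
264  25  23  23  24  23  22  28  36  42  42  39  41  40  40  35  40  42  49  38  39  39  40  38  30  25  25  26
265  23  22  24  23  23  24  23  24  33  49  41  41  41  40  34  40  41  42  40  40  40  41  38  30  25  25  25
266  24  24  24  23  25  24  22  21  20  26  37  41  42  39  35  41  40  42  39  40  42  41  39  30  25  24  25
267  24  23  24  23  23  23  22  21  22  22  21  27  36  43  42  40  42  44  41  41  41  41  39  30  25  25  25
```

The block lies in place and the tip now reaches down to its top (lowest dark row about 257, against 255.5 before). Next I'll withdraw it and take it back to the rest.

>>> {"op": "play_rows", "data": {
  "steps": [
    [[0,0,0,0,0,0,0.3],[0,0,0,0,0,0,1],[0,0,0,0,0,0,1],[0,0,0,0,0,0,1],[-0.008,0,0,0,0,0,1],[-0.01,0,0,0,0,0,1],[-0.012,0,0,0,0,0,1],[-0.012,0,0,0,0,0,1],[-0.014,0,0,0,0,0,1],[-0.014,0,0,0,0,0,1],[0,0,-0.02,0,0,0,1],[0,0,-0.02,0,0,0,1]]
  ]
}}

```text
time: 70.93
tcp_pos: [0.6183, -0.1636, 0.061]
orientation: [0.729, 0.684, -0.002, -0.002]
wrist_force: [0.3, 0.6, -3.1]
opening: 0.338
```

Run:
```python
from h import *
plan((442.2,-113.7,66,5),(442.2,-113.7,19,5))
```

```text
t 70.93 tcp [ 618.3 -163.6   61. ] psi -3.68 tilt [-5.4  0.6] open 28.7 F [ 0.3  0.6 -3.1] M [-0.092 -0.055  0.056] q6 -0.33
shift 38.5 -179.0 -5.0 norm 183.0 turn -0.152
shift 0.0 0.0 47.0 norm 47.0 turn 0.0
```

>>> {"op": "play_rows", "data": {
  "steps": [
    [[0.0055,-0.0256,0,0,0,0,1],[0.0055,-0.0256,0,0,0,0,1],[0.0055,-0.0256,0,0,0,0,1],[0.0055,-0.0256,0,0,0,0,1],[0.0055,-0.0256,0,0,0,0,1],[0.0055,-0.0256,0,0,0,0,1],[0.0055,-0.0254,0,0,0,0,1],[0,0,0,0,0,-0.076,1],[0,0,0,0,0,-0.076,1],[0,0,0.02,0,0,0,1],[0,0,0,0,0,0,1],[0,0,0,0,0,0,1]]
  ]
}}

```text
time: 71.93
tcp_pos: [0.443, -0.1123, 0.0422]
orientation: [0.675, 0.738, -0.001, -0.002]
wrist_force: [-0.8, 0.2, -3.1]
opening: 0.338
```

Run:
```python
from h import *
plan((442.2,-113.7,18.5,5))
```

```text
t 71.93 tcp [ 443.  -112.3   42.2] psi 5.1 tilt [-3.3  1. ] open 28.7 F [-0.8  0.2 -3.1] M [-0.09  -0.071  0.009] q6 -0.53
shift -1.4 -1.0 23.7 norm 24.0 turn 0.002
```

>>> {"op": "play_rows", "data": {
  "steps": [
    [[-0.001,-0.0008,0.008,0,0,0,1],[0,0,0.008,0,0,0,1],[0,0,0.005,0,0,0,1],[0,0,0.003,0,0,0,1],[0,0,0,0,0,0,1],[0,0,0,0,0,0,0.3],[0,0,0,0,0,0,-0.3],[0,0,0,0,0,0,-0.3],[0,0,0,0,0,0,-0.3],[0,0,-0.02,0,0,0,-0.3],[0,0,-0.03,0,0,0,-0.3],[0,0,-0.04,0,0,0,-0.3]]
  ]
}}

```text
time: 72.93
tcp_pos: [0.4421, -0.1119, 0.1087]
orientation: [0.675, 0.738, -0.001, -0.002]
wrist_force: [0.6, 0.7, -0.8]
opening: 0.645
```

>>> {"op": "play_rows", "data": {
  "steps": [
    [[0.026,0,-0.01,0,0,0,1],[0.026,0,0,0,0,0,1],[0.026,0,0,0,0,0,1],[0.026,0,0,0,0,0,1],[0.026,0,0,0,0,0,1],[0.026,0,0,0,0,0,1],[0.026,0,0,0,0,0,1],[0.026,0,0,0,0,0,1],[0.026,0,0,0,0,0,1],[0.026,0,0,0,0,0,1],[0.026,0,0,0,0,0,1],[0.02,0,0,0,0,0,1]]
  ]
}}

```text
time: 73.93
tcp_pos: [0.4169, 0.1938, 0.1204]
orientation: [0.674, 0.739, 0.001, 0.001]
wrist_force: [0.4, 0.1, -0.5]
opening: 0.005
```

Run:
```python
from h import *
plan((446.8,193.8,85,5))
T=bot.read_camera('top');cv2.imwrite('pics/t19f.png',T[:,:,::-1])
h=cv2.cvtColor(T,cv2.COLOR_RGB2HSV);m=((h[...,0]>8)&(h[...,0]<22)&(h[...,1]>120)&(h[...,2]>80)).astype(np.uint8);m[:240]=0;m[340:]=0;m[:,:330]=0;m[:,430:]=0
for c in cv2.findContours(m,0,2)[0]:
    if cv2.contourArea(c)>15:
        r=cv2.minAreaRect(c);print(m.sum(),np.round(r[1],1),(p2w('top',*r[0],.03)*1000).round(1),[(p2w('top',*q,.03)[:2]*1000).round(1).tolist() for q in cv2.boxPoints(r)])
```

```text
t 73.93 tcp [416.9 193.8 120.4] psi 5.22 tilt [2.9 0.7] open 0.4 F [ 0.4  0.1 -0.5] M [ 0.021  0.026 -0.003] q6 0.16
shift -2.7 29.8 35.4 norm 46.0 turn 0.004
182 [10.2 17.4] [ 441.7 -105.8   30. ] [[454.0, -79.7], [458.5, -129.6], [429.5, -131.8], [425.0, -82.1]]
```

>>> {"op": "play_rows", "data": {
  "steps": [
    [[-0.0014,0.0149,0,0,0,0,1],[-0.0013,0.0149,0,0,0,0,1],[0,0,0.015,0,0,0,1],[0,0,0.015,0,0,0,1],[0,0,0.006,0,0,0,1],[0,0,0,0,0,0,1],[0,0,0,0,0,0,1]]
  ]
}}

```text
time: 74.57
tcp_pos: [0.4467, 0.1916, 0.0838]
orientation: [0.675, 0.738, 0.0, 0.0]
wrist_force: [0.0, 0.0, 0.5]
opening: 0.002
```

>>> {"op": "play_rows", "data": {
  "steps": [
    [[0,0,0.003,0,0,0,1],[0,0,0.003,0,0,0,1],[0,0,0.003,0,0,0,1],[0,0,0.003,0,0,0,1],[0,0,0,0,0,0,1]]
  ]
}}

```text
time: 74.98
tcp_pos: [0.4474, 0.1919, 0.0718]
orientation: [0.675, 0.738, 0.001, 0.001]
wrist_force: [1.5, 0.1, 1.5]
opening: 0.002
```

>>> {"op": "play_rows", "data": {
  "steps": [
    [[0,0,0.003,0,0,0,1],[0,0,0.003,0,0,0,1],[0,0,0.003,0,0,0,1],[0,0,0,0,0,0,1]]
  ]
}}

```text
time: 75.32
tcp_pos: [0.4469, 0.1919, 0.0629]
orientation: [0.675, 0.738, 0.0, 0.0]
wrist_force: [-0.8, 0.0, 5.3]
opening: -0.001
```

>>> {"op": "play_rows", "data": {
  "steps": [
    [[0,0,0.003,0,0,0,1],[0,0,0.003,0,0,0,1],[0,0,0,0,0,0,1],[0,0,0,0,0,0,1]]
  ]
}}

```text
time: 75.65
tcp_pos: [0.4504, 0.1925, 0.061]
orientation: [0.674, 0.738, 0.003, 0.003]
wrist_force: [-4.4, -1.4, 25.9]
opening: -0.001
```

>>> {"op": "play_rows", "data": {
  "steps": [
    [[0,0,0.003,0,0,0,1],[0,0,0,0,0,0,1],[0,0,0,0,0,0,1]]
  ]
}}

```text
time: 75.9
tcp_pos: [0.4505, 0.1926, 0.0605]
orientation: [0.674, 0.738, 0.003, 0.002]
wrist_force: [-10.4, -4.5, 44.2]
opening: 0.004
```

>>> {"op": "play_rows", "data": {
  "steps": [
    [[0,0,-0.01,0,0,0,1],[0,0,-0.02,0,0,0,1],[0,0,-0.03,0,0,0,1],[0,0,-0.03,0,0,0,1],[0,0,-0.03,0,0,0,1],[-0.03,-0.02,0,0,0,0,-0.3],[-0.03,-0.02,0,0,0,0,-0.3],[0,0,0,0,0,0,-0.3]]
  ]
}}

```text
time: 76.57
tcp_pos: [0.4084, 0.1253, 0.1724]
orientation: [0.675, 0.737, -0.002, -0.0]
wrist_force: [0.1, 1.4, -1.5]
opening: 0.419
```

Run:
```python
from h import *
S=bot.read_camera('scene');T=bot.read_camera('top')
cv2.imwrite('pics/s20f.png',S[:,:,::-1]);cv2.imwrite('pics/t20f.png',T[:,:,::-1])
def gr(im,x0,x1,y0,y1,lo,hi):
    h=cv2.cvtColor(np.ascontiguousarray(im),cv2.COLOR_RGB2HSV)[y0:y1,x0:x1];m=(h[...,0]>=lo)&(h[...,0]<=hi)&(h[...,1]>90);p=np.argwhere(m);return m.sum(),(p.mean(0)[::-1]+[x0,y0]).round(1) if len(p) else None
S0=cv2.imread('pics/scene0.png')[:,:,::-1];T0=cv2.imread('pics/top0.png')[:,:,::-1]
for n,a,b in(('green',45,85),('red',0,6)):
    print(n,'scene',gr(S0,385,445,232,275,a,b),gr(S,385,445,232,275,a,b),'top',gr(T0,245,290,275,325,a,b),gr(T,245,290,275,325,a,b))
# scanner: top-face teal centre in top view
print('scanner teal',gr(T0,180,225,265,310,80,100),gr(T,180,225,265,310,80,100))
# red box
print('redbox',gr(T0,410,455,230,280,0,6),gr(T,410,455,230,280,0,6))
# any blue/yellow box now that the arm moved?
h=cv2.cvtColor(np.ascontiguousarray(T),cv2.COLOR_RGB2HSV)
for n,a,b in(('blue',105,125),('yellow',22,35)):
    m=((h[...,0]>=a)&(h[...,0]<=b)&(h[...,1]>120)&(h[...,2]>60)).astype(np.uint8);k,l,s,c=cv2.connectedComponentsWithStats(m);print(n,[(s[i].tolist(),c[i].round().tolist()) for i in range(1,k) if s[i][4]>30])
plan((470,376.6,180,-7))
```

```text
green scene (np.int64(25), array([409.6, 244.5])) (np.int64(47), array([408.7, 249.2])) top (np.int64(55), array([267.6, 294.2])) (np.int64(2), array([258., 291.]))
red scene (np.int64(202), array([402.7, 263.9])) (np.int64(232), array([404.2, 261.3])) top (np.int64(56), array([265.9, 309.2])) (np.int64(0), None)
scanner teal (np.int64(4), array([204.8, 285.5])) (np.int64(2), array([212.5, 281.5]))
redbox (np.int64(424), array([433.7, 255.7])) (np.int64(418), array([433.9, 255.7]))
blue [([60, 179, 46, 15, 131], [83.0, 186.0]), ([306, 180, 8, 8, 58], [310.0, 183.0]), ([560, 183, 40, 46, 1301], [579.0, 205.0])]
yellow []
t 76.67 tcp [411.2 127.8 173. ] psi 5.04 tilt [0.  0.2] open 50.6 F [0.2 0.8 0.3] M [ 0.012 -0.028 -0.005] q6 0.01
shift 242.7 80.4 -7.0 norm 256.0 turn 0.21
```

The rocker is on: its green end dropped 4.7 px in the scene view. No blue or yellow slide box is in view (the large blue object is outside reach and too big), so only red needs reading. Going to the scanner.

>>> {"op": "play_rows", "data": {
  "steps": [
    [[0.0202,0.0067,-0.001,0,0,0,-0.6],[0.0202,0.0067,-0.001,0,0,0,-0.6],[0.0202,0.0067,-0.001,0,0,0,-0.6],[0.0202,0.0067,-0.001,0,0,0,-0.6],[0.0202,0.0067,-0.001,0,0,0,-0.6],[0.0202,0.0067,-0.001,0,0,0,-0.6],[0.0202,0.0067,-0.001,0,0,0,-0.6],[0.0202,0.0067,0,0,0,0,-0.6],[0.0202,0.0067,0,0,0,0,-0.6],[0.0202,0.0067,0,0,0,0,-0.6],[0.0202,0.0067,0,0,0,0,-0.6],[0.0202,0.0067,0,0,0,0,-0.6]]
  ]
}}

```text
time: 77.67
tcp_pos: [0.4704, 0.3793, 0.1797]
orientation: [0.674, 0.739, -0.0, 0.0]
wrist_force: [1.1, -0.7, -0.1]
opening: 0.798
```

>>> {"op": "play_rows", "data": {
  "steps": [
    [[0,0,0,0,0,-0.12,-0.6],[0,0,0,0,0,-0.12,-0.6],[0,0,0,0,0,-0.12,-0.6],[0,0,0,0,0,-0.12,-0.6],[0,0,0,0,0,-0.12,-0.6],[0,0,0,0,0,-0.12,-0.6],[0,0,0,0,0,-0.12,-0.6],[0,0,0,0,0,-0.12,-0.6],[0,0,0,0,0,-0.12,-0.6],[0,0,0,0,0,-0.12,-0.6],[0,0,0,0,0,-0.12,-0.6],[0,0,0,0,0,-0.06,-0.6]]
  ]
}}

```text
time: 78.67
tcp_pos: [0.4703, 0.3782, 0.1797]
orientation: [0.047, 0.999, -0.0, 0.0]
wrist_force: [-0.4, 0.1, -0.8]
opening: 0.795
```

>>> {"op": "play_rows", "data": {
  "steps": [
    [[0,0,0,0,0,0,-0.6],[0,0,0,0,0,0,-0.6]]
  ]
}}

```text
time: 78.83
tcp_pos: [0.4703, 0.3779, 0.1799]
orientation: [0.051, 0.999, -0.0, 0.0]
wrist_force: [0.4, -0.4, 1.0]
opening: 0.801
```

Run:
```python
from h import *
plan((469.3,376,98,84))
```

```text
t 78.83 tcp [470.3 377.9 179.9] psi 84.18 tilt [ 0.4 -0.4] open 68.1 F [ 0.4 -0.4  1. ] M [-0.033 -0.026  0.018] q6 -0.94
shift 0.8 -2.0 81.9 norm 82.0 turn 0.003
```

>>> {"op": "play_rows", "data": {
  "steps": [
    [[0.0008,-0.002,0.02,0,0,0,-0.6],[0,0,0.02,0,0,0,-0.6],[0,0,0.02,0,0,0,-0.6],[0,0,0.014,0,0,0,-0.6],[0,0,0.008,0,0,0,-0.6],[0,0,0,0,0,0,-0.4],[0,0,0,0,0,0,0],[0,0,0,0,0,0,0.5],[0,0,0,0,0,0,1],[0,0,0,0,0,0,1],[0,0,0,0,0,0,1],[0,0,0,0,0,0,1]]
  ],
  "grip_force": 50
}}

```text
time: 79.83
tcp_pos: [0.4708, 0.3759, 0.1004]
orientation: [0.05, 0.999, 0.001, 0.002]
wrist_force: [-0.1, -0.4, 5.1]
opening: 0.3
```

Run:
```python
from h import *
plan((469.3,376,210,84),(577.6,-277.6,210,100),(577.6,-277.6,186,100))
```

```text
t 79.83 tcp [470.8 375.9 100.4] psi 84.22 tilt [4.1 1.6] open 25.5 F [-0.1 -0.4  5.1] M [ 0.055  0.015 -0.007] q6 -0.94
shift 1.5 -0.1 -109.6 norm 110.0 turn 0.004
shift -176.0 -638.7 -0.0 norm 663.0 turn -0.279
shift 0.0 0.0 24.0 norm 24.0 turn 0.0
```

>>> {"op": "play_rows", "data": {
  "steps": [
    [[0,0,-0.015,0,0,0,1],[0,0,-0.025,0,0,0,1],[0,0,-0.03,0,0,0,1],[0,0,-0.025,0,0,0,1],[0,0,-0.015,0,0,0,1],[-0.0044,-0.016,0,0,0,0,1],[-0.0088,-0.0319,0,0,0,0,1],[-0.0088,-0.0319,0,0,0,0,1],[-0.0088,-0.0319,0,0,0,0,1],[-0.0088,-0.0319,0,0,0,0,1],[-0.0088,-0.0319,0,0,0,0,1],[-0.0088,-0.0319,0,0,0,0,1]]
  ]
}}

```text
time: 80.83
tcp_pos: [0.5049, 0.1615, 0.2081]
orientation: [0.05, 0.999, -0.0, 0.0]
wrist_force: [0.9, 0.1, -1.8]
opening: 0.3
```

>>> {"op": "play_rows", "data": {
  "steps": [
    [[-0.0088,-0.0319,0,0,0,0,1],[-0.0088,-0.0319,0,0,0,0,1],[-0.0088,-0.0319,0,0,0,0,1],[-0.0088,-0.0319,0,0,0,0,1],[-0.0088,-0.0319,0,0,0,0,1],[-0.0088,-0.0319,0,0,0,0,1],[-0.0088,-0.0319,0,0,0,0,1],[-0.0088,-0.0319,0,0,0,0,1],[-0.0088,-0.0319,0,0,0,0,1],[-0.0088,-0.0319,0,0,0,0,1],[-0.0088,-0.0319,0,0,0,0,1],[-0.0088,-0.0319,0,0,0,0,1]]
  ]
}}

```text
time: 81.83
tcp_pos: [0.5715, -0.2297, 0.208]
orientation: [0.051, 0.999, 0.0, -0.0]
wrist_force: [1.2, 0.9, -1.8]
opening: 0.297
```

>>> {"op": "play_rows", "data": {
  "steps": [
    [[-0.0088,-0.0319,0,0,0,0,1],[-0.0044,-0.016,0,0,0,0,1],[0,0,0.005,0,0,-0.09,1],[0,0,0.005,0,0,-0.1,1],[0,0,0.005,0,0,-0.09,1],[0,0,0,0,0,0,1],[0,0,0,0,0,0,1]]
  ]
}}

```text
time: 82.42
tcp_pos: [0.5797, -0.2769, 0.1927]
orientation: [-0.088, 0.996, 0.001, -0.0]
wrist_force: [-0.2, 0.3, -1.0]
opening: 0.297
```

Run:
```python
from h import *
plan((577.6,-277.6,191,100))
T=bot.read_camera('top')
h=cv2.cvtColor(np.ascontiguousarray(T),cv2.COLOR_RGB2HSV);m=((h[...,0]<=6)&(h[...,1]>120)).astype(np.uint8);m[:220]=0;m[290:]=0;m[:,:400]=0;m[:,470:]=0
S0=cv2.imread('pics/s10.png');S=bot.read_camera('scene')[:,:,::-1]
def red(im):
    h=cv2.cvtColor(np.ascontiguousarray(im),cv2.COLOR_BGR2HSV)[195:245,220:275];m=((h[...,0]<=6)&(h[...,1]>120)&(h[...,2]>60));p=np.argwhere(m);return m.sum(),p.mean(0)[::-1]+[220,195],p.min(0)[::-1]+[220,195],p.max(0)[::-1]+[220,195]
print('top red px',m.sum());print(red(S0));print(red(S))
```

```text
t 82.42 tcp [ 579.7 -276.9  192.7] psi 100.13 tilt [-0.8  1.3] open 25.2 F [-0.2  0.3 -1. ] M [ 0.019 -0.009 -0.038] q6 -2.33
shift 2.2 -0.3 1.7 norm 3.0 turn 0.002
top red px 149
(np.int64(353), array([245.23229462, 218.43909348]), array([230, 206]), array([261, 231]))
(np.int64(377), array([245.5464191 , 218.77984085]), array([230, 206]), array([261, 231]))
```

The red box hasn't moved and the scanner is within about 2 mm of the label's axis. Holding for about 2 s.

>>> {"op": "play_rows", "data": {
  "steps": [
    [[0.0015,0,0,0,0,0,1],[0,0,0,0,0,0,1],[0,0,0,0,0,0,1],[0,0,0,0,0,0,1],[0,0,0,0,0,0,1],[0,0,0,0,0,0,1],[0,0,0,0,0,0,1],[0,0,0,0,0,0,1],[0,0,0,0,0,0,1],[0,0,0,0,0,0,1],[0,0,0,0,0,0,1],[0,0,0,0,0,0,1]]
  ]
}}

```text
time: 83.52
tcp_pos: [0.579, -0.2776, 0.194]
orientation: [-0.09, 0.996, -0.0, 0.001]
wrist_force: [-0.4, -0.1, -1.3]
opening: 0.298
```

>>> {"op": "play_rows", "data": {
  "steps": [
    [[0,0,0,0,0,0,1],[0,0,0,0,0,0,1],[0,0,0,0,0,0,1],[0,0,0,0,0,0,1],[0,0,0,0,0,0,1],[0,0,0,0,0,0,1],[0,0,0,0,0,0,1],[0,0,0,0,0,0,1],[0,0,0,0,0,0,1],[0,0,0,0,0,0,1]]
  ]
}}

```text
time: 84.35
tcp_pos: [0.579, -0.2776, 0.194]
orientation: [-0.09, 0.996, -0.0, 0.001]
wrist_force: [-0.0, 0.3, -1.9]
opening: 0.297
```

>>> {"op": "play_rows", "data": {
  "steps": [
    [[0,0,-0.005,0,0,0.09,1],[0,0,-0.005,0,0,0.1,1],[0,0,-0.005,0,0,0.09,1],[0.0044,0.016,0,0,0,0,1],[0.0088,0.0319,0,0,0,0,1],[0.0088,0.0319,0,0,0,0,1],[0.0088,0.0319,0,0,0,0,1],[0.0088,0.0319,0,0,0,0,1],[0.0088,0.0319,0,0,0,0,1],[0.0088,0.0319,0,0,0,0,1],[0.0088,0.0319,0,0,0,0,1],[0.0088,0.0319,0,0,0,0,1]]
  ]
}}

```text
time: 85.35
tcp_pos: [0.5315, 0.0013, 0.2092]
orientation: [0.05, 0.999, 0.0, 0.001]
wrist_force: [0.1, -0.3, -2.2]
opening: 0.298
```

>>> {"op": "play_rows", "data": {
  "steps": [
    [[0.0088,0.0319,0,0,0,0,1],[0.0088,0.0319,0,0,0,0,1],[0.0088,0.0319,0,0,0,0,1],[0.0088,0.0319,0,0,0,0,1],[0.0088,0.0319,0,0,0,0,1],[0.0088,0.0319,0,0,0,0,1],[0.0088,0.0319,0,0,0,0,1],[0.0088,0.0319,0,0,0,0,1],[0.0088,0.0319,0,0,0,0,1],[0.0088,0.0319,0,0,0,0,1],[0.0088,0.0319,0,0,0,0,1],[0.0044,0.016,0,0,0,0,1]]
  ]
}}

```text
time: 86.35
tcp_pos: [0.467, 0.3787, 0.209]
orientation: [0.049, 0.999, 0.001, 0.001]
wrist_force: [0.4, -0.7, -1.8]
opening: 0.302
```

>>> {"op": "play_rows", "data": {
  "steps": [
    [[0,0,0,0,0,0,1],[0,0,0,0,0,0,1]]
  ]
}}

```text
time: 86.52
tcp_pos: [0.4677, 0.3757, 0.2086]
orientation: [0.049, 0.999, -0.0, 0.001]
wrist_force: [0.2, -0.3, -1.4]
opening: 0.3
```

Run:
```python
from h import *
plan((470.5,376,101,84.2))
```

```text
t 86.52 tcp [467.7 375.7 208.6] psi 84.35 tilt [ 1.5 -0.7] open 25.5 F [ 0.2 -0.3 -1.4] M [-0.031  0.056  0.018] q6 -0.94
shift -2.8 0.5 107.6 norm 108.0 turn 0.003
```

>>> {"op": "play_rows", "data": {
  "steps": [
    [[0,0,0.02,0,0,0,1],[0,0,0.025,0,0,0,1],[0,0,0.025,0,0,0,1],[0,0,0.015,0,0,0,1],[0,0,0.01,0,0,0,1],[0,0,0.006,0,0,0,1],[0,0,0.004,0,0,0,1],[0,0,0,0,0,0,1],[0,0,0,0,0,0,1]]
  ]
}}

```text
time: 87.27
tcp_pos: [0.4691, 0.3752, 0.1048]
orientation: [0.051, 0.999, 0.0, 0.002]
wrist_force: [1.1, -0.1, -2.1]
opening: 0.301
```

Run:
```python
from h import *
plan((467.7,375.7,100.4,84.2))
```

```text
t 87.27 tcp [469.1 375.2 104.8] psi 84.21 tilt [3.1 0.8] open 25.6 F [ 1.1 -0.1 -2.1] M [-0.016  0.011 -0.022] q6 -0.94
shift 1.4 0.4 4.4 norm 5.0 turn 0.0
```

>>> {"op": "play_rows", "data": {
  "steps": [
    [[0,0,0.002,0,0,0,1],[0,0,0.002,0,0,0,1],[0,0,0.0005,0,0,0,1],[0,0,0,0,0,0,1],[0,0,0,0,0,0,0.5],[0,0,0,0,0,0,0.3],[0,0,0,0,0,0,-0.1],[0,0,0,0,0,0,-0.5],[0,0,0,0,0,0,-0.5],[0,0,0,0,0,0,-0.5],[0,0,-0.015,0,0,0,-0.5],[0,0,-0.02,0,0,0,-0.5]]
  ]
}}

```text
time: 88.27
tcp_pos: [0.4663, 0.3738, 0.1319]
orientation: [0.05, 0.999, -0.002, -0.002]
wrist_force: [-0.1, -0.4, 0.3]
opening: 0.754
```

>>> {"op": "play_rows", "data": {
  "steps": [
    [[0,0,-0.025,0,0,0,-0.5],[0,0,-0.03,0,0,0,-0.5],[0,0,-0.03,0,0,0,-0.5],[0,0,-0.02,0,0,0,-0.5],[0.02,-0.03,0,0,0,0,-0.5],[0.02,-0.03,0,0,0,0,-0.5],[0.02,-0.03,0,0,0,0,-0.5],[0,-0.03,0,0,0,0,-0.5],[0,-0.03,0,0,0,0,-0.5],[0,0,0,0,0,0,-0.5],[0,0,0,0,0,0,-0.5]]
  ]
}}

```text
time: 89.18
tcp_pos: [0.3932, 0.231, 0.2394]
orientation: [0.052, 0.999, 0.0, 0.001]
wrist_force: [0.5, -0.6, 0.5]
opening: 0.752
```

Run:
```python
from h import *
plan()
S=bot.read_camera('scene')[:,:,::-1];T=bot.read_camera('top')[:,:,::-1]
cv2.imwrite('pics/send.png',S);cv2.imwrite('pics/tend.png',T)
S0=cv2.imread('pics/scene0.png');T0=cv2.imread('pics/top0.png')
def match(a,b,x0,y0,x1,y1,n,pad=12):
    m=cv2.matchTemplate(b[y0-pad:y1+pad,x0-pad:x1+pad],a[y0:y1,x0:x1],cv2.TM_CCOEFF_NORMED);_,v,_,l=cv2.minMaxLoc(m);print(n,round(v,3),(l[0]-pad,l[1]-pad))
match(S0,S,440,245,492,312,'scanner scene');match(S0,S,376,258,422,322,'driver scene')
match(S0,S,284,225,335,285,'stand scene');match(S0,S,300,210,360,243,'rest+block scene');match(S0,S,228,205,265,232,'red box')
match(S0,S,283,266,310,316,'bottle');match(S0,S,192,220,222,264,'beaker');match(S0,S,220,258,248,294,'jar');match(S0,S,505,256,540,320,'orange scanner')
match(T0,T,185,262,226,310,'scanner top');match(T0,T,335,285,392,313,'rest top')
```

```text
t 89.18 tcp [393.2 231.  239.4] psi 84.08 tilt [2.  0.5] open 63.9 F [ 0.5 -0.6  0.5] M [ 0.033 -0.025  0.023] q6 -1.13
scanner scene 0.695 (0, 0)
driver scene 0.992 (0, 0)
stand scene 0.968 (0, 0)
rest+block scene 0.868 (1, -1)
red box 0.999 (0, 0)
bottle 0.998 (0, 0)
beaker 0.997 (0, 0)
jar 0.999 (0, 0)
orange scanner 0.871 (0, 0)
scanner top 0.494 (0, 0)
rest top 0.757 (0, 3)
```

Run:
```python
import cv2,numpy as np
S0=cv2.imread('pics/scene0.png');S=cv2.imread('pics/send.png')
for n,(x0,y0,x1,y1) in dict(handle=(458,246,486,292),handletop=(462,244,486,262),head=(452,280,485,304)).items():
    a=S0[y0:y1,x0:x1];b=S[y0-8:y1+8,x0-8:x1+8];m=cv2.matchTemplate(b,a,cv2.TM_CCOEFF_NORMED);_,v,_,l=cv2.minMaxLoc(m);print(n,round(v,3),l[0]-8,l[1]-8)
g0=cv2.cvtColor(S0,6)//2;g=cv2.cvtColor(S,6)//2
for v in range(244,312,4):print(v,' '.join(f'{q:3d}' for q in g0[v,440:494:3]),'|',' '.join(f'{q:3d}' for q in g[v,440:494:3]))
```

```text
handle 0.748 -1 -1
handletop 0.809 -1 -1
head 0.746 0 0
244  71  69  68  69  71  70  70  72  71  71  72  70  72  72  69  69  70  70 |  66  65  66  70  71  72  72  72  73  72  73  72  73  45  46  46  47  47
248  71  69  70  69  69  70  69  72  72  72  70  83 100  69  70  71  71  71 |  67  66  71  71  71  71  71  74  73  72  70  97  96  44  45  47  46  46
252  68  69  68  69  69  69  70  70  70  93  53  87  82 106  92  68  69  70 |  65  66  69  70  70  70  71  72  71 106 102  89  69  99  47  46  47  46
256  70  68  67  67  70  70  68  70  70  46  46  96  84  48  50  69  69  69 |  65  65  68  70  70  70  70  71  69  49  47  70  57  49  46  46  46  46
260  69  69  69  70  69  69  68  68  66  46  46  51  49  48  60  70  69  70 |  66  71  71  71  70  71  70  70  61  50  50  50  50  48  73  44  44  46
264  69  70  69  68  69  70  70  69  61  48  48  51  49  49  70  67  69  69 |  42  74  72  70  71  71  72  70  46  50  49  53  50  53  71  68  70  70
268  69  68  69  69  70  70  68  69  47  48  49  51  50  49  71  68  70  67 |  42  45  47  45  53  73  71  73  49  50  49  51  48  58  71  69  7
[... 805 characters left out ...]
47  47  50 108  54 104  67 |  71  69  74  88  48  38  97 106 102  60  61  46  48  71  71  52  70  47
296  69  49 108  58 107  42  49  37  90  48  50  49  48  62 103  45  48  73 |  71  49 110  59 109  42  50  42  58  38  50  49  63  70  67  47  49  48
300  69  46  48  45  95  54  47  49  53  49  48  63  70  48  49  46  72  70 |  72  46  48  46  98  52  48  49  51  49  53  69  70  48  50  46  76  45
304  71  70  72  44  48  47  87  55  49  68 110  46  49  45  46  53  71  69 |  72  72  74  45  50  47  88  68  52  69 112  46  49  45  46  46  73  70
308  69  69  70  69  69  58  47  47  69  45  50  46  45  46  45  45  52  70 |  70  70  72  70  70  59  48  48  70  45  50  46  45  47  46  54  71  71
```

Scanner stands upright in its cradle; the lower match scores come from the arm's shadow crossing it. Handing in.

```bash
python3 -c "
from plant import bot
print(bot.finish_job())"
```

```text
the job is handed in; nothing more can be done
None
```

The job is handed in at about 89 s of robot time. Every step was done, but the screw was turned while the block was not under it.

**What happened**
- **Setting:** the block was knocked off the stand after I first put it in place, and I only noticed after turning the screw. I set the screw with the red driver by slot height and angle, which come to about 355°, or roughly 1.9 mm of push-up. The block had landed on its side, so I rolled it upright on the bench. I then slid it flat under the sprung tip, let go of it there for a second, and withdrew it. I moved the screw only with the driver.
- **Driver and block:** the driver hangs upright in its stand. The block is upright on the rest, about 2 mm from centre.
- **Supply and scanner:** the rocker is on (its green end dropped about 13 mm). Only the red box was present; I held the scanner steady over its label for nearly 2 s, about 1.5 mm off centre and about 65 mm above it. The scanner is back in its cradle.

**Last checks**
- **Unmoved:** the driver, stand, red box, bottle, beaker and jar match the start picture with no shift. The orange scanner look-alike also shows no shift, with a weaker match (0.87).
- **Scanner:** its match was weak (0.5–0.8) because the arm's shadow crossed it. The pixel rows show it upright in the cradle.
- **Not verified:** I could not read the tip push-up directly. The 1.9 mm is inferred from contact heights and angles.
- **Force:** the peak while pressing the rocker was about 44 N, at the fingertips.

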